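Load check of the balance with weights from stuck canisters

TASK

Do the balance's load check: press its blue key to zero it while the pan is empty, then break the stuck lid of every closed canister loose with a hard anticlockwise twist, spin it off and stand it rim down, flat in a well of its own in the grey lid tray. Stand all three check weights (one canister may be open already) upright and wholly on the pan, set down gently, and once they all stand there press the green key fully to store the reading. Never put a weight on the bench, and leave the dropper bottle and the beaker where they are.

Things in the scene. Friction and masses are not known exactly. Their poses are not given: they have to be found in the camera images.
- pan (a point): centre of the top face of the balance's square steel pan (140 mm sides, 84 mm above the bench), axes as the balance. The balance is a white top-loader, 290 x 190 mm, fixed to the bench; its pan lies towards its rear, 50 mm from its middle, and its grey display panel (74 mm high) towards its front
- canister_1: black lower half of a weight canister, screwed to the bench: 68 mm foot, 52 mm body up to 20 mm, rubber gasket, 34 mm neck with a three-lug thread; the weight stands in a seat 41 mm above the bench (seat rim 45 mm). Turning lid_1 anticlockwise raises it 2.5 mm; it lifts off 70 to 92 degrees from closed (aim for 80), not before. Origin on the bench at its axis, z up
- lid_1: blue ribbed aluminium screw lid of canister_1, 110 g: a cap 52 mm wide, 74 mm tall, open below, white stripe on top. Origin at the centre of its open rim, z towards its closed top. Closed, its rim is 22.5 mm above the bench. Stuck: it takes about 1 N m anticlockwise (seen from above) over the first 12 degrees, so grip hard (80 N), then snaps free and turns easily. Lift it 65 mm straight up. None: this canister is open already
- weight_200: polished steel check weight of 200 g, kept in canister_1: a cylinder 30 mm in diameter and 32 mm high with a knob 20 mm in diameter on a short neck, 50 mm tall in all. Origin at the centre of its underside, z towards the knob. In the canister its underside is 41 mm above the bench, under the lid if there is one
- canister_2: black lower half of a weight canister, screwed to the bench: 68 mm foot, 52 mm body up to 20 mm, rubber gasket, 34 mm neck with a three-lug thread; the weight stands in a seat 41 mm above the bench (seat rim 45 mm). Turning lid_2 anticlockwise raises it 2.5 mm; it lifts off 70 to 92 degrees from closed (aim for 80), not before. Origin on the bench at its axis, z up
- lid_2: blue ribbed aluminium screw lid of canister_2, 110 g: a cap 52 mm wide, 74 mm tall, open below, white stripe on top. Origin at the centre of its open rim, z towards its closed top. Closed, its rim is 22.5 mm above the bench. Stuck: it takes about 1 N m anticlockwise (seen from above) over the first 12 degrees, so grip hard (80 N), then snaps free and turns easily. Lift it 65 mm straight up. None: this canister is open already
- weight_100: polished steel check weight of 100 g, kept in canister_2: a cylinder 25 mm in diameter and 24 mm high with a knob 16 mm in diameter on a short neck, 40 mm tall in all. Origin at the centre of its underside, z towards the knob. In the canister its underside is 41 mm above the bench, under the lid if there is one
- canister_3: black lower half of a weight canister, screwed to the bench: 68 mm foot, 52 mm body up to 20 mm, rubber gasket, 34 mm neck with a three-lug thread; the weight stands in a seat 41 mm above the bench (seat rim 45 mm). Turning lid_3 anticlockwise raises it 2.5 mm; it lifts off 70 to 92 degrees from closed (aim for 80), not before. Origin on the bench at its axis, z up
- lid_3: blue ribbed aluminium screw lid of canister_3, 110 g: a cap 52 mm wide, 74 mm tall, open below, white stripe on top. Origin at the centre of its open rim, z towards its closed top. Closed, its rim is 22.5 mm above the bench. Stuck: it takes about 1 N m anticlockwise (seen from above) over the first 12 degrees, so grip hard (80 N), then snaps free and turns easily. Lift it 65 mm straight up. None: this canister is open already
- weight_50: polished steel check weight of 50 g, kept in canister_3: a cylinder 20 mm in diameter and 19 mm high with a knob 14 mm in diameter on a short neck, 33 mm tall in all. Origin at the centre of its underside, z towards the knob. In the canister its underside is 41 mm above the bench, under the lid if there is one
- lid_tray: loose grey plastic lid tray, 76 x 232 mm and 45 mm high, 0.9 kg, with three square wells in a row along its y axis. Origin at the centre of its underside
- well_1 (a point): centre of the green felt floor of well 1 of the lid tray (60 mm square, 40 mm deep, so hold a lid by its upper half; floor 5 mm above the tray's underside; wells 78 mm apart along the tray's y axis)
- well_2 (a point): centre of the green felt floor of well 2 of the lid tray (60 mm square, 40 mm deep, so hold a lid by its upper half; floor 5 mm above the tray's underside; wells 78 mm apart along the tray's y axis)
- well_3 (a point): centre of the green felt floor of well 3 of the lid tray (60 mm square, 40 mm deep, so hold a lid by its upper half; floor 5 mm above the tray's underside; wells 78 mm apart along the tray's y axis)
- dropper_bottle: bystander: amber glass dropper bottle, 44 mm in diameter, 108 mm tall, origin under its centre
- beaker: bystander: glass beaker, 60 mm in diameter, 80 mm tall, origin under its centre
- petri_dish: bystander: clear petri dish, 93 mm in diameter, 16 mm high, origin under its centre
- soft_brush: bystander: soft brush lying on the bench along its x axis, 170 mm long
- tare_key (a joint): blue round push key of the balance that zeroes it; travel in m: 0 up, 0.004 fully down; fully down takes 4 N, and it springs back
- tare_key_top (a point): centre of the top of the blue key: 22 mm across, 76 mm above the bench, 8 mm proud of the panel, near the left front corner of the balance as seen by someone facing its display; z up
- log_key (a joint): green round push key of the balance that stores the reading; travel in m: 0 up, 0.004 fully down; fully down takes 4 N, and it springs back
- log_key_top (a point): centre of the top of the green key: 22 mm across, 76 mm above the bench, 8 mm proud of the panel, near the right front corner of the balance as seen by someone facing its display; z up
- balance: the balance itself; origin on the bench under its middle, x from its front (display) to its rear (pan)
Mind the look-alikes: they are no part of the job. Leave any red look-alike of the lid_3 alone.

How it is judged:
By the outcome, as a careful person would: the job done as asked, in the order asked, and still so for the second after the job is handed in, with the robot touching nothing.
Of lid_1, lid_2, lid_3 only 2 to 3 are there at a start; the rules pass over those that are not, and their reading is None.
At some moment in a run one of lid_tray may be knocked a few centimetres aside while the robot is not near it.
It also fails if it takes over 210 s, if anything falls off the work surface, if the arm or the gripper's body presses on something with over 40 N, if the wrist force passes 120 N, or if a joint passes its speed limit or range.

ROBOT

A 6-joint arm with a two-finger parallel gripper is mounted at the origin on the work surface. World frame = base frame: x ahead of the robot, y to its left, z up, the work surface at z = 0. Lengths are in m, angles in rad, forces in N, time in s.
With the tool pointing down it reaches from about 0.35 to 0.975 m from the base axis. Payload 4.9 kg.
Tool frame: the origin (TCP) lies on the mounting face of the last link; the fingertips stand 173 mm ahead of it and the grasp point (between the pads) lies 155 mm ahead of it; z points along the fingers, y is the direction in which the jaws open and shut (so a half turn about z gives the same grasp; the last joint's range is limited). The gripper opens to 85 mm and grips with 20 to 120 N. Pads are 22 mm wide; open, the fingers measure 114 mm over their backs; the gripper's body (76 mm by 85 mm) begins 54 mm behind the grasp point. The pads swing forward as they close: fully open they stand 13 mm farther back than shut.
Start: joints at [1.011, 0.053, 1.613, -0, 1.476, -0.119], TCP at [0.267, 0.565, 0.405] pointing down, gripper open.
Joint ranges: [-3.01, 3.01], [-1.01, 2.22], [0.06, 2.58], [-1.02, 4.17], [0.09, 2.62], [-3.14, 3.14]. Speed limits (rad/s): [2.57, 2.57, 3.14, 3.14, 3.14, 3.14].

INTERFACE

Orientations are given as a unit quaternion [w, x, y, z].
In Python, from plant import manip gives the robot as it stands.
- The arm moves only by the tool play_rows, never from a script. Its argument "increments" is a list of rows, each an object with "offset": the shift along the tool's x, y, z in mm, a list of three; "twist": the turn about the tool's z in rad; "grip": the opening, from 0 (shut) to 1 (fully open). In form: [{"offset": [dx, dy, dz], "twist": twist, "grip": grip}, ...]. A call has 1 to 5 rows; each row is the pose to reach, as a shift and turn from the pose commanded when the call began, along the tool's axes at that moment; what a row does not reach only later rows make up. A row lasts 1/12 s, in which the tool goes at most 41.7 mm and 7.16 degrees, less where a joint would pass 70% of its speed; a pose out of reach is approached as far as the arm can. A call with a gripper value outside its range is refused whole. The fingers move at their own pace and stop on an object; the grip force is fixed at half the most. Time passes only in rows, so rows that repeat a pose let the fingers close. It gives the time, the measured TCP pose, the force and the opening at its end, in the units of the state.
- manip.state(): the state, without advancing time (a new reading comes with each control period).
- manip.grab_frame(name): name is "side" or "top"; returns the picture (400x640x3 uint8, blue, green, red); there is no depth.
- manip.get_calibration(name): a dict with "fx", "fy", "cx", "cy" (pixels), "T" (4x4, takes a point from camera to world coordinates). Camera axes: x right, y down, z forward; pixel columns grow to the right and rows downward; lengths in m; the calibration is good to about 2 mm. A picture is of the moment at which its call begins. get_calibration takes no time and is no camera call.
- manip.job_done(): hands the job in, once; it reports no verdict.
Trained networks look in the newest picture that a camera, given by its name, has taken for a name from the list of things; names that differ only in an ending like _2 or _b are one class to them, and where a whole thing is asked for, a point or a joint stands for the part that bears it (a point fixed in the world has none). Each returns a list of dicts, best first, with "p" (0 to 1); they miss things now and then, are a little off and sometimes report something else, mostly with a low value. They report only what shows in the picture. A call takes as long as a camera call. They do not tell look-alikes from the thing itself.
- manip.boxes_of(query, camera): "xyz" ([x, y, z] in m, in the coordinates of the camera as it stood for that picture, good to about 4 mm: the middle of the surface that is visible of it).
- manip.tip_of(query, camera): "xyz" ([x, y, z] in m, in the coordinates of the camera as it stood for that picture, good to about 4 mm: a listed point, or the origin of a listed thing).
The state is a dict: "time": time; "joint_pos": joint angles; "joint_vel": joint speeds; "joint_efforts": joint torques, N m; "tool_pos": TCP position; "tool_rot": TCP orientation; "contact_force": force on the tool from outside, world axes, zero at the start; "ft_torque": the same for the moment, N m; "gripper_width": opening from 0.0 (shut) to 1.0 (fully open).
Only numpy, scipy, OpenCV 4.12 (cv2) and the standard library are available. Lean on these libraries where they do the work, as an engineer would, in place of code of your own. Each camera call takes 0.05 s, during which the arm holds its last target. There are 200 camera calls.

## Working session

There is one attempt and no reset: what is moved stays moved. The work goes in short steps, Python scripts to look and compute and a tool call to move; the robot and the scene stay as the last step left them, time stands still between calls to the robot, and variables do not carry over. Pictures are saved under pics/ and viewed, about 12 in all and at most 16, crops included, and the job is handed in when it is done.

Besides the shell and the picture viewer there is one more tool, called after ">>>" by a JSON object that holds its "name" and its "arguments". play_rows: Moves the arm, as the interface text tells. Its arguments: {"type":"object","properties":{"increments":{"type":"array"}},"required":["increments"]}

```bash
ls; mkdir -p pics; cat > h.py <<'E'
import numpy as np, cv2
from plant import manip
def snap(c,fn):
    im=manip.grab_frame(c); cv2.imwrite('pics/'+fn,im); return im
def w(c,p):
    T=np.array(manip.get_calibration(c)['T']); return (T@np.r_[p,1])[:3]
def proj(c,P):
    k=manip.get_calibration(c); q=np.linalg.inv(np.array(k['T']))@np.r_[P,1]
    return np.array([k['fx']*q[0]/q[2]+k['cx'],k['fy']*q[1]/q[2]+k['cy']])
def ray(c,u,v):
    k=manip.get_calibration(c);T=np.array(k['T']);d=T[:3,:3]@np.array([(u-k['cx'])/k['fx'],(v-k['cy'])/k['fy'],1]);return T[:3,3],d
def atz(c,u,v,z):
    o,d=ray(c,u,v);return o+d*(z-o[2])/d[2]
def tri(pairs):
    A=np.zeros((3,3));b=np.zeros(3)
    for c,u,v in pairs:
        o,d=ray(c,u,v);d=d/np.linalg.norm(d);M=np.eye(3)-np.outer(d,d);A+=M;b+=M@o
    return np.linalg.solve(A,b)
E
python3 - <<'E'
from h import *
np.set_printoptions(precision=4,suppress=True)
for c in('side','top'):
    snap(c,c+'0.png');k=manip.get_calibration(c);print(c,k['fx'],np.array(k['T']))
print(manip.state())
for c in('top','side'):
  for q in ['pan','lid_1','canister_1','weight_200','lid_tray','well_1','tare_key_top','log_key_top','balance','dropper_bottle','beaker']:
    print(c,q,[(np.round(w(c,d['xyz']),3).tolist(),np.round(proj(c,w(c,d['xyz']))).tolist(),round(d['p'],2)) for d in manip.tip_of(q,c)])
E
```

```text
pics
side 465.65749539239954 [[-0.9557 -0.2207  0.1949  0.3538]
 [-0.2943  0.6991 -0.6517  0.7938]
 [ 0.0076 -0.6801 -0.7331  0.9538]
 [ 0.      0.      0.      1.    ]]
top 454.5175741123141 [[ 0.0234 -0.9887  0.1482  0.3871]
 [-0.9997 -0.0221  0.0104 -0.0005]
 [-0.007  -0.1484 -0.9889  1.1908]
 [ 0.      0.      0.      1.    ]]
{'time': 0.1, 'joint_pos': array([ 1.011 ,  0.0533,  1.6142,  0.    ,  1.476 , -0.119 ]), 'joint_vel': array([ 0.0013, -0.0005, -0.0033, -0.    ,  0.0014, -0.0015]), 'joint_efforts': array([  0.0007, -39.4899, -37.1364,  -0.0001,   0.0038,   0.    ]), 'tool_pos': array([0.2665, 0.5651, 0.4036]), 'tool_rot': array([-0.0003,  0.2186,  0.9758, -0.0009]), 'contact_force': array([ 1.1309,  0.5505, -0.6585]), 'ft_torque': array([-0.0282,  0.005 , -0.0136]), 'gripper_width': 0.9973135097538908}
top pan [([0.535, -0.29, 0.085], [448.0, 207.0], 0.81), ([0.549, 0.04, 0.025], [315.0, 201.0], 0.71)]
top lid_1 [([0.634, 0.108, 0.0], [290.0, 171.0], 0.88), ([0.479, 0.134, 0.002], [278.0, 228.0], 0.87), ([0.468, -0.066, 0.021], [355.0, 234.0], 0.81), ([0.545, 0.037, 0.021
[... 1431 characters left out ...]
)]
side weight_200 [([0.542, 0.318, 0.003], [297.0, 325.0], 0.51)]
side lid_tray [([0.536, 0.317, 0.0], [300.0, 326.0], 0.69), ([0.369, -0.216, 0.073], [416.0, 164.0], 0.6), ([0.75, -0.194, -0.003], [287.0, 162.0], 0.34)]
side well_1 [([0.549, 0.397, 0.004], [282.0, 356.0], 0.75), ([0.525, 0.241, 0.004], [314.0, 298.0], 0.74), ([0.541, 0.321, 0.005], [297.0, 326.0], 0.71)]
side tare_key_top [([0.374, -0.216, 0.077], [415.0, 163.0], 0.45)]
side log_key_top [([0.366, -0.34, 0.076], [424.0, 137.0], 0.36)]
side balance [([0.481, -0.285, -0.001], [379.0, 160.0], 0.87)]
side dropper_bottle [([0.74, 0.129, -0.003], [248.0, 242.0], 0.65)]
side beaker [([0.751, -0.191, -0.003], [286.0, 163.0], 0.67)]
```

View pics/top0.png

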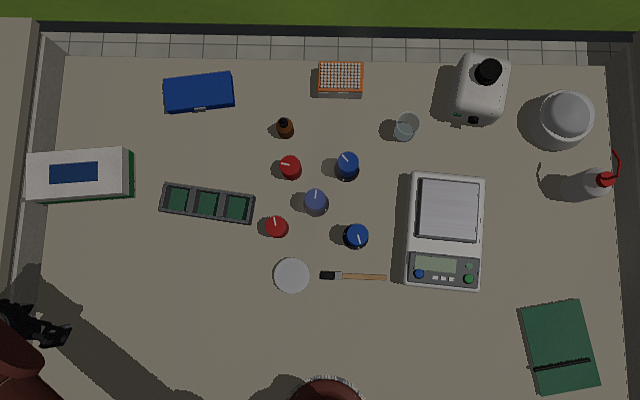

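View pics/side0.png

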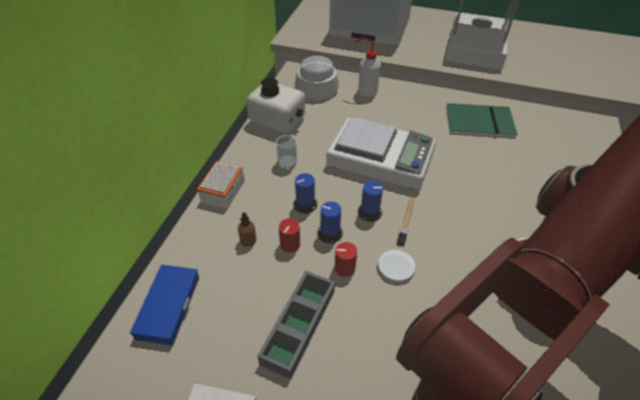

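The blue lids are at top pixels (347,165), (316,203) and (356,236), so all three canisters are closed. What could be mistaken for them are the red caps at (290,168) and (276,227). The tray is at (207,204), the blue key at (420,271) and the green key at (469,278). Next I'll refine these by fitting silhouettes in both views and check the choice in a close crop.

```bash
cat > fit.py <<'E'
from h import *
from scipy.optimize import minimize
def masks(c,im,guess,r=26,zlo=22,zhi=97):
    hsv=cv2.cvtColor(im,cv2.COLOR_BGR2HSV); m=cv2.inRange(hsv,(105,90,40),(130,255,255))
    u,v=proj(c,np.r_[guess,0.06]); z=np.zeros_like(m); cv2.circle(z,(int(u),int(v)),30,255,-1)
    m=cv2.bitwise_and(m,z); m=cv2.morphologyEx(m,cv2.MORPH_CLOSE,np.ones((5,5),np.uint8))
    return m
def hull(c,p,h0,h1,r,S=8,off=(0,0)):
    a=np.linspace(0,2*np.pi,40); P=[proj(c,[p[0]+r*np.cos(t),p[1]+r*np.sin(t),z]) for z in(h0,h1) for t in a]
    return cv2.convexHull(((np.array(P)-off)*S).astype(np.float32))
def fitlid(ims,g,h0=.0225):
    ms={c:masks(c,im,g) for c,im in ims.items()}
    S=4
    def cost(x):
        s=0
        for c,m in ms.items():
            u,v=proj(c,np.r_[g,.06]).astype(int); sub=cv2.resize(m[v-35:v+35,u-35:u+35],None,fx=S,fy=S,interpolation=cv2.INTER_LINEAR)>127
            H=hull(c,x[:2],x[2],x[2]+.074,.026,S,(u-35-.5+.5,v-35)); z=np.zeros(sub.shape,np.uint8); cv2.fillConvexPoly(z,(H+S/2).astype(np.int32),1)
            s+=1-(sub&(z>0)).sum()/(sub|(z>0)).sum()
        return s
    r=minimize(cost,[*g,h0],method='Nelder-Mead',options=dict(initial_simplex=[[g[0],g[1],h0],[g[0]+.006,g[1],h0],[g[0],g[1]+.006,h0],[g[0],g[1],h0+.006]],xatol=2e-4,fatol=1e-4))
    return r.x,r.fun
E
python3 - <<'E'
from fit import *
ims={c:cv2.imread(f'pics/{c}0.png') for c in('top','side')}
for g in([.5467,.0377],[.463,-.066],[.641,-.04]):
    for cs in (['top','side'],['top'],['side']):
        print(g,cs,fitlid({c:ims[c] for c in cs},g) if len(cs)>1 else '')
def key(c,im,box,lo,hi):
    x,y,X,Y=box;m=cv2.inRange(cv2.cvtColor(im[y:Y,x:X],cv2.COLOR_BGR2HSV),lo,hi);M=cv2.moments(m,True);return x+M['m10']/M['m00'],y+M['m01']/M['m00'],M['m00']
B=((105,90,30),(130,255,255));G=((45,90,30),(85,255,255))
for n,r,bt,bs in(('blue',B,(410,260,430,282),(408,155,424,172)),('green',G,(458,268,480,290),(415,128,433,146))):
    a=key('top',ims['top'],bt,*r);b=key('side',ims['side'],bs,*r);print(n,a,b,tri([('top',*a[:2]),('side',*b[:2])]),atz('top',*a[:2],.076),atz('side',*b[:2],.076))
a=cv2.resize(ims['top'][140:290,150:400],None,fx=3,fy=3,interpolation=cv2.INTER_CUBIC)
cv2.imwrite('pics/c1.png',a)
b=cv2.resize(ims['side'][110:290,250:450],None,fx=3,fy=3,interpolation=cv2.INTER_CUBIC);cv2.imwrite('pics/c2.png',b)
E
```

```text
Traceback (most recent call last):
  File "fit.py", line 21, in fitlid
    r=minimize(cost,[*g,h0],method='Nelder-Mead',options=dict(initial_simplex=[[g[0],g[1],h0],[g[0]+.006,g[1],h0],[g[0],g[1]+.006,h0],[g[0],g[1],h0+.006]],xatol=2e-4,fatol=1e-4))
  File "fit.py", line 18, in cost
    H=hull(c,x[:2],x[2],x[2]+.074,.026,S,(u-35-.5+.5,v-35)); z=np.zeros(sub.shape,np.uint8); cv2.fillConvexPoly(z,(H+S/2).astype(np.int32),1)
  File "fit.py", line 9, in hull
    a=np.linspace(0,2*np.pi,40); P=[proj(c,[p[0]+r*np.cos(t),p[1]+r*np.sin(t),z]) for z in(h0,h1) for t in a]
                                    ~~~~^^^^^^^^^^^^^^^^^^^^^^^^^^^^^^^^^^^^^^^^^
  File "h.py", line 8, in proj
    k=manip.get_calibration(c); q=np.linalg.inv(np.array(k['T']))@np.r_[P,1]
ValueError: time passes only in moves, steps and waits
```

```bash
sed -i 's/^def snap/K={c:manip.get_calibration(c) for c in ("side","top")}\ndef snap/; s/k=manip.get_calibration(c)/k=K[c]/; s/manip.get_calibration(c)\[/K[c][/' h.py
python3 - <<'E'
from fit import *
np.set_printoptions(precision=4,suppress=True)
ims={c:cv2.imread(f'pics/{c}0.png') for c in('top','side')}
for g in([.5467,.0377],[.463,-.066],[.641,-.04]): print(g,fitlid(ims,g))
def key(c,im,box,lo,hi):
    x,y,X,Y=box;m=cv2.inRange(cv2.cvtColor(im[y:Y,x:X],cv2.COLOR_BGR2HSV),lo,hi);M=cv2.moments(m,True);return x+M['m10']/M['m00'],y+M['m01']/M['m00'],M['m00']
B=((105,90,30),(130,255,255));G=((45,90,30),(85,255,255))
for n,r,bt,bs in(('blue',B,(410,260,430,282),(408,155,424,172)),('green',G,(458,268,480,290),(415,128,433,146))):
    a=key('top',ims['top'],bt,*r);b=key('side',ims['side'],bs,*r);print(n,a,b,tri([('top',*a[:2]),('side',*b[:2])]),atz('top',*a[:2],.076),atz('side',*b[:2],.076))
b=cv2.resize(ims['side'][110:290,250:450],None,fx=3,fy=3,interpolation=cv2.INTER_CUBIC);cv2.imwrite('pics/c2.png',b)
print(manip.state()['time'])
E
```

```text
[0.5467, 0.0377] (array([0.5467, 0.037 , 0.0195]), np.float64(0.40303245705600343))
[0.463, -0.066] (array([ 0.4628, -0.0682,  0.0212]), np.float64(0.2113529396420477))
[0.641, -0.04] (array([ 0.6414, -0.0423,  0.0193]), np.float64(0.303583835307506))
blue (418.910447761194, 273.02985074626866, 67.0) (414.8611111111111, 163.61111111111111, 36.0) [ 0.3731 -0.2196  0.0711] [ 0.3728 -0.2187  0.076 ] [ 0.3733 -0.2139  0.076 ]
green (468.5820895522388, 278.17910447761193, 67.0) (424.27272727272725, 138.5, 22.0) [ 0.3638 -0.3398  0.0703] [ 0.3633 -0.3381  0.076 ] [ 0.3642 -0.3325  0.076 ]
1.2
```

View pics/c2.png

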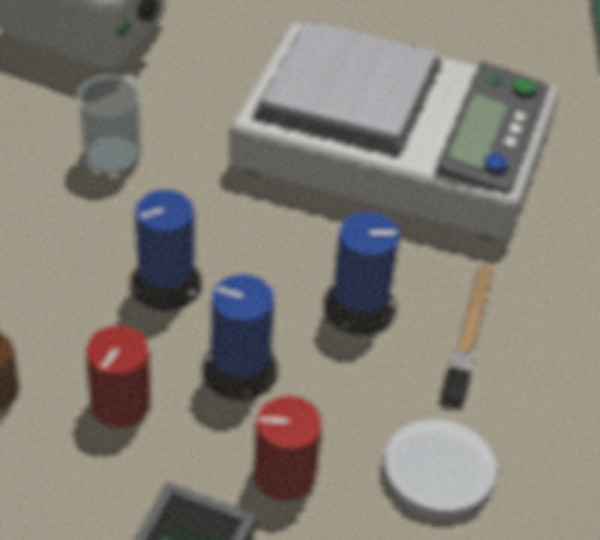

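The crop shows three blue lids on black canister feet, with the red caps standing straight on the bench. Those red ones stay where they are. First move is towards the blue key with the gripper shut.

>>> {"name": "play_rows", "arguments": {"increments": [{"offset": [-31,-28,0],"twist": 0.12,"grip": 0},{"offset": [-61,-55,0],"twist": 0.24,"grip": 0},{"offset": [-92,-83,0],"twist": 0.36,"grip": 0},{"offset": [-123,-110,0],"twist": 0.48,"grip": 0},{"offset": [-153,-138,0],"twist": 0.6,"grip": 0}]}}

```text
time: 1.62
tool_pos: [0.3464, 0.3735, 0.4048]
tool_rot: [0.0, 0.499, 0.866, 0.0]
contact_force: [1.1, 0.1, 0.9]
gripper_width: 0.297
```

```bash
cat > go.py <<'E'
# usage: go.py x y z [yaw_deg]: tool offset (mm) and twist from the present pose
import sys,numpy as np
from plant import manip
from scipy.spatial.transform import Rotation as R
s=manip.state();q=s['tool_rot'];M=R.from_quat([q[1],q[2],q[3],q[0]]).as_matrix()
yaw=np.degrees(np.arctan2(M[1,0],M[0,0]))
print('t',round(s['time'],2),'pos',np.round(s['tool_pos'],4),'yaw',round(yaw,2),'q',np.round(s['joint_pos'],2),'F',np.round(s['contact_force'],1),'g',round(s['gripper_width'],3),'zaxis',np.round(M[:,2],3))
a=[float(v) for v in sys.argv[1:]]
if len(a)>=3:
    print('offset',np.round(M.T@(np.array(a[:3])-s['tool_pos'])*1000,1))
if len(a)>3:
    d=(yaw-a[3]+180)%360-180;print('twist',round(np.radians(d),3))
E
python3 go.py .45 .1 .38 90
```

```text
t 1.62 pos [0.3464 0.3735 0.4048] yaw 120.07 q [ 0.68 -0.23  1.88 -0.    1.49  0.15] F [1.1 0.1 0.9] g 0.297 zaxis [ 0.001  0.    -1.   ]
offset [-288.6  -47.4   24.8]
twist 0.525
```

>>> {"name": "play_rows", "arguments": {"increments": [{"offset": [-40,-7,3],"twist": 0.105,"grip": 0},{"offset": [-80,-13,6],"twist": 0.21,"grip": 0},{"offset": [-120,-20,9],"twist": 0.315,"grip": 0},{"offset": [-160,-27,12],"twist": 0.42,"grip": 0},{"offset": [-200,-33,15],"twist": 0.525,"grip": 0}]}}

```text
time: 2.03
tool_pos: [0.4188, 0.184, 0.3899]
tool_rot: [0.0, 0.707, 0.707, 0.0]
contact_force: [1.5, -0.1, -0.0]
gripper_width: -0.001
```

>>> {"name": "play_rows", "arguments": {"increments": [{"offset": [-40,-4,6],"twist": 0,"grip": 0},{"offset": [-80,-8,12],"twist": 0,"grip": 0},{"offset": [-120,-12,18],"twist": 0,"grip": 0},{"offset": [-160,-15,24],"twist": 0,"grip": 0},{"offset": [-200,-18,30],"twist": 0,"grip": 0}]}}

```text
time: 2.45
tool_pos: [0.4011, -0.0158, 0.3598]
tool_rot: [0.001, 0.705, 0.709, 0.0]
contact_force: [1.3, -0.2, -0.3]
gripper_width: 0.001
```

>>> {"name": "play_rows", "arguments": {"increments": [{"offset": [-40,-6,10],"twist": 0,"grip": 0},{"offset": [-80,-12,20],"twist": 0,"grip": 0},{"offset": [-120,-18,30],"twist": 0,"grip": 0},{"offset": [-160,-24,40],"twist": 0,"grip": 0},{"offset": [-198,-25,60],"twist": 0,"grip": 0}]}}

```text
time: 2.87
tool_pos: [0.3772, -0.2138, 0.3021]
tool_rot: [0.003, 0.706, 0.708, 0.0]
contact_force: [1.2, 0.6, 0.7]
gripper_width: -0.002
```

```bash
python3 go.py .375 -.2185 .255 90
```

```text
t 2.87 pos [ 0.3772 -0.2138  0.3021] yaw 90.21 q [-0.69 -0.35  2.15 -0.    1.34 -0.69] F [1.2 0.6 0.7] g -0.002 zaxis [ 0.004 -0.004 -1.   ]
offset [-4.5 -2.4 47.1]
twist 0.004
```

>>> {"name": "play_rows", "arguments": {"increments": [{"offset": [-4,-2,20],"twist": 0,"grip": 0},{"offset": [-4,-2,40],"twist": 0,"grip": 0},{"offset": [-4,-2,47],"twist": 0,"grip": 0},{"offset": [-4,-2,47],"twist": 0,"grip": 0},{"offset": [-4,-2,47],"twist": 0,"grip": 0}]}}

```text
time: 3.28
tool_pos: [0.376, -0.2149, 0.2536]
tool_rot: [-0.0, 0.705, 0.709, 0.0]
contact_force: [0.3, 0.6, -0.3]
gripper_width: -0.003
```

>>> {"name": "play_rows", "arguments": {"increments": [{"offset": [0,0,2],"twist": 0,"grip": 0},{"offset": [0,0,4],"twist": 0,"grip": 0},{"offset": [0,0,6],"twist": 0,"grip": 0},{"offset": [0,0,8],"twist": 0,"grip": 0},{"offset": [0,0,8],"twist": 0,"grip": 0}]}}

```text
time: 3.7
tool_pos: [0.3764, -0.2152, 0.2461]
tool_rot: [0.001, 0.705, 0.709, 0.0]
contact_force: [1.6, -0.1, 3.1]
gripper_width: 0.001
```

```bash
python3 go.py .375 -.2185 .244 90; python3 - <<'E'
from h import *
a=snap('side','s3.png');cv2.imwrite('pics/s3c.png',cv2.resize(a[100:220,330:480],None,fx=4,fy=4,interpolation=cv2.INTER_CUBIC))
E
```

```text
t 3.7 pos [ 0.3764 -0.2152  0.2461] yaw 90.31 q [-0.69 -0.27  2.19  0.    1.22 -0.7 ] F [ 1.6 -0.1  3.1] g 0.001 zaxis [ 0.002 -0.001 -1.   ]
offset [-3.2 -1.4  2.1]
twist 0.005
```

View pics/s3c.png

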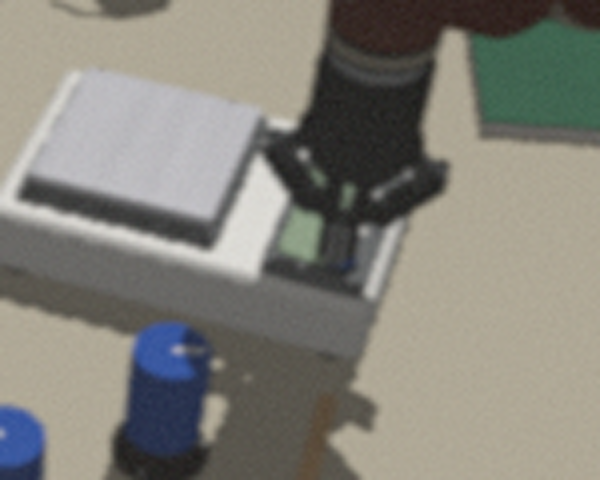

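The shut fingertips stand on the blue key, at about (348,262) in the crop. The force is 3 N, so I press a little further until it bottoms out.

>>> {"name": "play_rows", "arguments": {"increments": [{"offset": [0,0,1],"twist": 0,"grip": 0},{"offset": [0,0,2],"twist": 0,"grip": 0},{"offset": [0,0,2],"twist": 0,"grip": 0},{"offset": [0,0,2],"twist": 0,"grip": 0}]}}

```text
time: 4.08
tool_pos: [0.3765, -0.2155, 0.2453]
tool_rot: [0.001, 0.705, 0.709, 0.0]
contact_force: [-1.1, 3.8, 12.4]
gripper_width: -0.002
```

>>> {"name": "play_rows", "arguments": {"increments": [{"offset": [0,0,1],"twist": 0,"grip": 0},{"offset": [0,0,1],"twist": 0,"grip": 0},{"offset": [0,0,1],"twist": 0,"grip": 0}]}}

```text
time: 4.33
tool_pos: [0.3767, -0.2155, 0.2451]
tool_rot: [0.0, 0.705, 0.709, 0.0]
contact_force: [-2.6, 4.3, 17.1]
gripper_width: -0.001
```

The key is fully down: 17 N against the stop, tip at z = 0.072. Now up, and over to the nearest lid at about (0.463, -0.067).

>>> {"name": "play_rows", "arguments": {"increments": [{"offset": [0,0,-40],"twist": 0,"grip": 0},{"offset": [20,12,-72],"twist": 0.12,"grip": 1},{"offset": [54,32,-85],"twist": 0.24,"grip": 1},{"offset": [88,52,-90],"twist": 0.36,"grip": 1},{"offset": [122,71,-90],"twist": 0.48,"grip": 1}]}}

```text
time: 4.75
tool_pos: [0.4401, -0.1049, 0.3337]
tool_rot: [0.001, 0.843, 0.538, 0.001]
contact_force: [0.2, -1.2, -0.3]
gripper_width: 0.562
```

>>> {"name": "play_rows", "arguments": {"increments": [{"offset": [0,0,0],"twist": 0.12,"grip": 1},{"offset": [0,0,0],"twist": 0.24,"grip": 1},{"offset": [0,0,0],"twist": 0.36,"grip": 1},{"offset": [0,0,0],"twist": 0.48,"grip": 1},{"offset": [0,0,0],"twist": 0.6,"grip": 1}]}}

```text
time: 5.17
tool_pos: [0.4391, -0.1055, 0.3309]
tool_rot: [-0.0, 0.964, 0.266, -0.001]
contact_force: [-0.3, 1.2, -0.7]
gripper_width: 0.999
```

```bash
python3 go.py .463 -.067 .31 2; python3 - <<'E'
from fit import *
np.set_printoptions(precision=4,suppress=True)
ims={c:snap(c,c+'4.png') for c in('top','side')}
for g in([.463,-.067],):
  for c in('top','side'):
    for d in manip.tip_of('lid_1',c): print(c,w(c,d['xyz']),d['p'])
    for d in manip.tip_of('canister_1',c): print(c,'can',w(c,d['xyz']),d['p'])
E
```

```text
t 5.17 pos [ 0.4391 -0.1055  0.3309] yaw 30.8 q [-0.4  -0.33  2.08 -0.    1.39  0.63] F [-0.3  1.2 -0.7] g 0.999 zaxis [-0.002  0.    -1.   ]
offset [ 40.3 -20.8  20.9]
twist 0.503
top [ 0.6408 -0.0425  0.0292] 0.76
top [0.4777 0.1323 0.0041] 0.61
top [ 0.7484 -0.1938 -0.0006] 0.6
top [ 0.4676 -0.0659  0.024 ] 0.58
top [0.6351 0.1063 0.001 ] 0.56
top [ 0.364  -0.0627  0.0024] 0.26
top can [0.5464 0.0387 0.001 ] 0.55
top can [ 0.6392 -0.0394  0.0002] 0.51
top can [ 0.4655 -0.0662  0.0006] 0.5
side [0.4813 0.1307 0.0004] 0.95
side [0.5466 0.0346 0.0269] 0.91
side [0.6341 0.104  0.0018] 0.88
side [ 0.6393 -0.0393  0.0223] 0.77
side [ 0.4618 -0.0671  0.023 ] 0.68
side [ 0.6442 -0.039   0.0003] 0.29
side can [ 0.6408 -0.0386 -0.0031] 0.78
side can [0.546  0.0381 0.0007] 0.67
side can [ 0.4627 -0.0676  0.0019] 0.55
side can [ 0.3666 -0.3379  0.0749] 0.32
side can [ 0.4602 -0.0668  0.0201] 0.24
side can [ 0.3589  0.0916 -0.0001] 0.18
```

>>> {"name": "play_rows", "arguments": {"increments": [{"offset": [20,-10,5],"twist": 0.12,"grip": 1},{"offset": [41,-20,10],"twist": 0.24,"grip": 1},{"offset": [41,-20,20],"twist": 0.36,"grip": 1},{"offset": [41,-20,20],"twist": 0.48,"grip": 1},{"offset": [41,-20,20],"twist": 0.503,"grip": 1}]}}

```text
time: 5.88
tool_pos: [0.464, -0.0671, 0.311]
tool_rot: [-0.0, 1.0, 0.02, -0.001]
contact_force: [0.7, 0.9, 0.1]
gripper_width: 1.004
```

>>> {"name": "play_rows", "arguments": {"increments": [{"offset": [0,0,20],"twist": 0,"grip": 1},{"offset": [0,0,40],"twist": 0,"grip": 1},{"offset": [0,0,60],"twist": 0,"grip": 1},{"offset": [0,0,74],"twist": 0,"grip": 1},{"offset": [0,0,74],"twist": 0,"grip": 1}]}}

```text
time: 6.3
tool_pos: [0.4627, -0.0672, 0.2347]
tool_rot: [-0.001, 1.0, 0.021, -0.003]
contact_force: [-0.8, 0.6, -0.9]
gripper_width: 1.002
```

```bash
python3 go.py .464 -.067 .236 2; python3 - <<'E'
from h import *
a=snap('side','s5.png');cv2.imwrite('pics/s5c.png',cv2.resize(a[110:260,290:490],None,fx=3,fy=3,interpolation=cv2.INTER_CUBIC))
E
```

```text
t 6.3 pos [ 0.4627 -0.0672  0.2347] yaw 2.43 q [-0.3  -0.16  2.11 -0.    1.19  1.22] F [-0.8  0.6 -0.9] g 1.002 zaxis [-0.006  0.002 -1.   ]
offset [ 1.3 -0.2 -1.3]
twist 0.007
```

View pics/s5c.png

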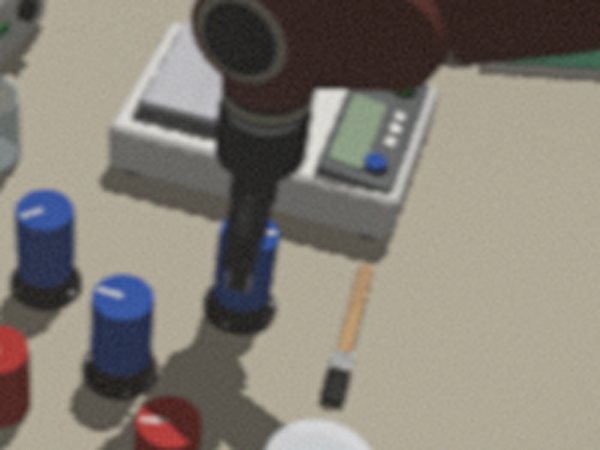

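The jaws straddle the near lid at crop (248,260). Closing.

>>> {"name": "play_rows", "arguments": {"increments": [{"offset": [0,0,0],"twist": 0,"grip": 0.3},{"offset": [0,0,0],"twist": 0,"grip": 0.3},{"offset": [0,0,0],"twist": 0,"grip": 0.3},{"offset": [0,0,0],"twist": 0,"grip": 0.3},{"offset": [0,0,0],"twist": 0,"grip": 0.3}]}}

```text
time: 6.77
tool_pos: [0.465, -0.0675, 0.2398]
tool_rot: [0.0, 1.0, 0.02, 0.001]
contact_force: [-0.3, 0.4, 6.4]
gripper_width: 0.6
```

>>> {"name": "play_rows", "arguments": {"increments": [{"offset": [0,0,0],"twist": -0.05,"grip": 0.3},{"offset": [0,0,0],"twist": -0.12,"grip": 0.3},{"offset": [0,0,0],"twist": -0.2,"grip": 0.3},{"offset": [0,0,-0.5],"twist": -0.28,"grip": 0.3},{"offset": [0,0,-0.5],"twist": -0.28,"grip": 0.3}]}}

```text
time: 7.18
tool_pos: [0.465, -0.0675, 0.2401]
tool_rot: [0.001, 0.987, 0.161, 0.002]
contact_force: [0.8, 0.9, 5.7]
gripper_width: 0.599
```

```bash
python3 go.py; python3 - <<'E'
from h import *
print(manip.state()['ft_torque'])
E
```

```text
t 7.18 pos [ 0.465  -0.0675  0.2401] yaw 18.48 q [-0.3  -0.16  2.11  0.    1.19  0.95] F [0.8 0.9 5.7] g 0.599 zaxis [ 0.004 -0.001 -1.   ]
[ 0.27319087 -0.18568194  0.1224786 ]
```

>>> {"name": "play_rows", "arguments": {"increments": [{"offset": [0,0,-0.5],"twist": -0.12,"grip": 0.3},{"offset": [0,0,-1],"twist": -0.24,"grip": 0.3},{"offset": [0,0,-1],"twist": -0.36,"grip": 0.3},{"offset": [0,0,-1.5],"twist": -0.48,"grip": 0.3},{"offset": [0,0,-2],"twist": -0.6,"grip": 0.3}]}}

```text
time: 7.6
tool_pos: [0.4646, -0.0671, 0.2408]
tool_rot: [-0.0, 0.895, 0.445, 0.002]
contact_force: [2.1, 4.0, -0.6]
gripper_width: 0.597
```

>>> {"name": "play_rows", "arguments": {"increments": [{"offset": [0,0,-0.5],"twist": -0.12,"grip": 0.3},{"offset": [0,0,-1],"twist": -0.24,"grip": 0.3},{"offset": [0,0,-1],"twist": -0.36,"grip": 0.3},{"offset": [0,0,-1.5],"twist": -0.48,"grip": 0.3},{"offset": [0,0,-1.5],"twist": -0.515,"grip": 0.3}]}}

```text
time: 8.02
tool_pos: [0.4637, -0.0669, 0.2413]
tool_rot: [-0.001, 0.753, 0.658, 0.0]
contact_force: [-0.5, 3.5, -1.0]
gripper_width: 0.6
```

```bash
python3 go.py; python3 - <<'E'
from h import *
print(manip.state()['ft_torque'])
a=snap('side','s6.png');cv2.imwrite('pics/s6c.png',cv2.resize(a[150:240,320:440],None,fx=5,fy=5,interpolation=cv2.INTER_CUBIC))
E
```

```text
t 8.02 pos [ 0.4637 -0.0669  0.2413] yaw 82.36 q [-0.3  -0.17  2.11  0.    1.2  -0.17] F [-0.5  3.5 -1. ] g 0.6 zaxis [-0.002  0.002 -1.   ]
[ 0.64701901  0.10192474 -0.06470574]
```

View pics/s6c.png

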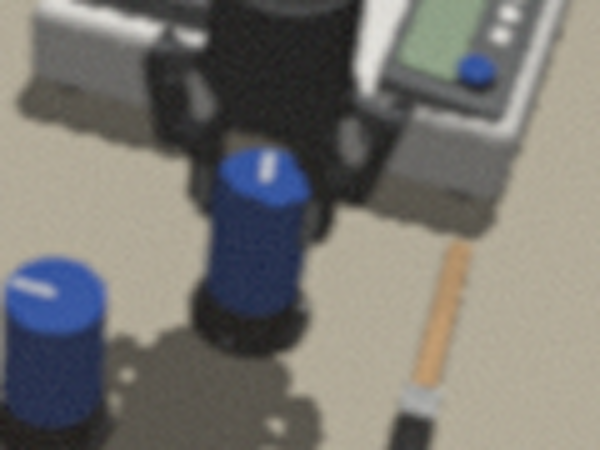

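The stripe turned from pointing right to pointing up in the picture, about 80 degrees anticlockwise, and the lid did not slip. Lifting it straight up.

>>> {"name": "play_rows", "arguments": {"increments": [{"offset": [0,0,-8],"twist": 0,"grip": 0.3},{"offset": [0,0,-16],"twist": 0,"grip": 0.3},{"offset": [0,0,-26],"twist": 0,"grip": 0.3},{"offset": [0,0,-40],"twist": 0,"grip": 0.3},{"offset": [0,0,-56],"twist": 0,"grip": 0.3}]}}

```text
time: 8.48
tool_pos: [0.4641, -0.0677, 0.2992]
tool_rot: [0.0, 0.754, 0.657, -0.0]
contact_force: [0.4, -0.3, -0.7]
gripper_width: 0.596
```

>>> {"name": "play_rows", "arguments": {"increments": [{"offset": [0,0,-20],"twist": 0,"grip": 0.3},{"offset": [0,0,-40],"twist": 0,"grip": 0.3},{"offset": [0,0,-60],"twist": 0,"grip": 0.3},{"offset": [0,0,-60],"twist": 0,"grip": 0.3}]}}

```text
time: 8.82
tool_pos: [0.4654, -0.068, 0.3644]
tool_rot: [0.005, 0.754, 0.657, 0.002]
contact_force: [0.7, -0.3, 0.5]
gripper_width: 0.599
```

```bash
cat > tray.py <<'E'
from h import *
np.set_printoptions(precision=4,suppress=True)
def tray():
    W={}
    for c in('top','side'):
        snap(c,'tr_'+c+'.png')
        for q in('well_1','lid_tray'):
            print(c,q,[(w(c,d['xyz']).round(4).tolist(),round(d['p'],2)) for d in manip.tip_of(q,c)])
if __name__=='__main__': tray()
E
python3 go.py; python3 tray.py
```

```text
t 8.82 pos [ 0.4654 -0.068   0.3644] yaw 82.17 q [-0.3  -0.31  2.01 -0.    1.43 -0.17] F [ 0.7 -0.3  0.5] g 0.599 zaxis [ 0.01  -0.004 -1.   ]
top well_1 [([0.534, 0.3152, 0.0099], 0.9), ([0.5492, 0.3924, 0.0111], 0.86), ([0.5275, 0.2345, 0.0075], 0.61), ([0.7469, 0.1228, 0.001], 0.61)]
top lid_tray [([0.5353, 0.3142, 0.0015], 0.85), ([0.5317, -0.2891, 0.084], 0.32)]
side well_1 [([0.5423, 0.3195, 0.0048], 0.96), ([0.5521, 0.3946, 0.0029], 0.95), ([0.5257, 0.2402, 0.0055], 0.77)]
side lid_tray [([0.5372, 0.3151, -0.0019], 0.82)]
```

View pics/tr_side.png

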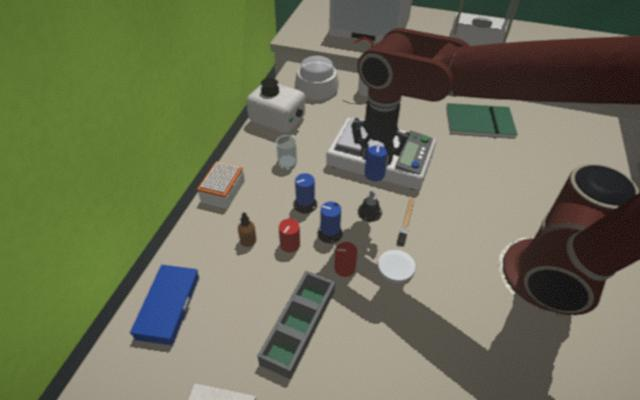

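The lid is off: it hangs at side pixel (375,160), the bare weight stands in its canister at (370,205), and the tray at (298,322) has not moved. Going to well 1 at (0.526, 0.239).

>>> {"name": "play_rows", "arguments": {"increments": [{"offset": [38,2,0],"twist": 0,"grip": 0.3},{"offset": [78,5,0],"twist": 0,"grip": 0.3},{"offset": [118,7,0],"twist": 0,"grip": 0.3},{"offset": [158,9,0],"twist": 0,"grip": 0.3},{"offset": [198,12,0],"twist": 0,"grip": 0.3}]}}

```text
time: 9.53
tool_pos: [0.5025, 0.1289, 0.3565]
tool_rot: [-0.0, 0.754, 0.657, -0.001]
contact_force: [0.9, -0.4, -0.4]
gripper_width: 0.601
```

>>> {"name": "play_rows", "arguments": {"increments": [{"offset": [40,2,0],"twist": 0,"grip": 0.3},{"offset": [80,5,0],"twist": 0.005,"grip": 0.3},{"offset": [115,7,20],"twist": 0.01,"grip": 0.3},{"offset": [115,7,50],"twist": 0.01,"grip": 0.3},{"offset": [115,7,60],"twist": 0.01,"grip": 0.3}]}}

```text
time: 9.95
tool_pos: [0.5237, 0.2414, 0.2923]
tool_rot: [-0.002, 0.756, 0.655, -0.004]
contact_force: [-0.6, -0.5, -2.4]
gripper_width: 0.596
```

>>> {"name": "play_rows", "arguments": {"increments": [{"offset": [0,0,0],"twist": 0,"grip": 0.3},{"offset": [0,0,0],"twist": 0,"grip": 0.3}]}}

```text
time: 10.12
tool_pos: [0.5249, 0.2393, 0.2965]
tool_rot: [-0.001, 0.757, 0.653, -0.002]
contact_force: [-0.3, -0.2, 0.3]
gripper_width: 0.599
```

```bash
python3 go.py .5264 .2393 .3 81.5; python3 - <<'E'
from tray import *
tray()
for c in('top','side'):print(c,[(w(c,d['xyz']),round(d['p'],2)) for d in manip.tip_of('lid_1',c) if w(c,d['xyz'])[1]>.17])
a=cv2.imread('pics/tr_side.png')[230:390,220:380];b=cv2.imread('pics/tr_top.png')[140:260,140:300]
cv2.imwrite('pics/h7.png',np.hstack([cv2.resize(a,(400,400),interpolation=2),cv2.resize(b,(400,300),interpolation=2).__class__(np.pad(cv2.resize(b,(400,300),interpolation=2),((0,100),(0,0),(0,0)))) if False else np.pad(cv2.resize(b,(400,300),interpolation=2),((0,100),(0,0),(0,0)))]))
E
```

```text
t 10.12 pos [0.5249 0.2393 0.2965] yaw 81.6 q [ 0.3   0.03  1.82 -0.    1.29  0.45] F [-0.3 -0.2  0.3] g 0.599 zaxis [-0.003 -0.001 -1.   ]
offset [ 0.2  1.4 -3.5]
twist 0.002
top well_1 [([0.5482, 0.3902, 0.0102], 0.86), ([0.5277, 0.2374, 0.0095], 0.78), ([0.5367, 0.3157, 0.0057], 0.72)]
top lid_tray [([0.5353, 0.3153, -0.003], 0.65)]
side well_1 [([0.5245, 0.2363, 0.0049], 0.79), ([0.5435, 0.3188, 0.0054], 0.78), ([0.5514, 0.3963, 0.0062], 0.59)]
side lid_tray [([0.5367, 0.3174, 0.0009], 0.72), ([0.5231, 0.2387, 0.0832], 0.6), ([0.5503, 0.0375, 0.0016], 0.55)]
top [(array([0.5292, 0.2381, 0.079 ]), 0.5)]
side [(array([0.5235, 0.2341, 0.0806]), 0.85)]
```

View pics/h7.png

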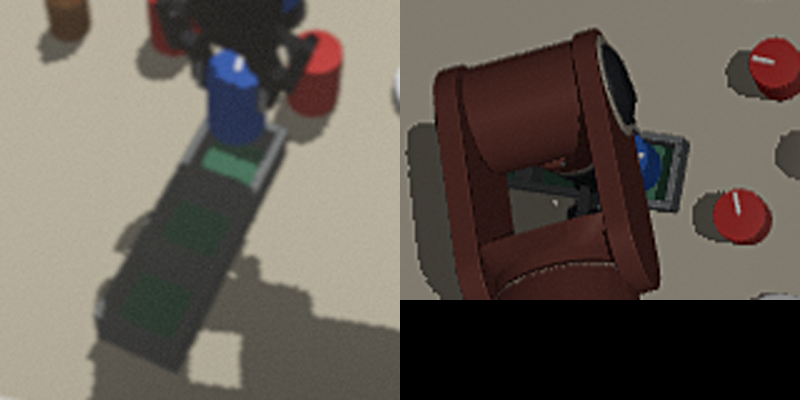

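```bash
cat > inhand.py <<'E'
import sys
from fit import *
from scipy.optimize import minimize
# side-view fit of the held lid at known rim height: inhand.py x y zrim
x0,y0,zr=map(float,sys.argv[1:4]); im=cv2.imread('pics/tr_side.png'); c='side'
hsv=cv2.cvtColor(im,cv2.COLOR_BGR2HSV); m=cv2.inRange(hsv,(105,80,30),(130,255,255))
u,v=proj(c,[x0,y0,zr+.037]).astype(int); S=4
sub=cv2.resize(m[v-30:v+30,u-30:u+30],None,fx=S,fy=S,interpolation=cv2.INTER_LINEAR)
n,l,st,_=cv2.connectedComponentsWithStats((sub>127).astype(np.uint8)); k=1+st[1:,4].argmax(); sub=cv2.morphologyEx((l==k).astype(np.uint8),cv2.MORPH_CLOSE,np.ones((25,25)))>0
def cost(x):
    z=np.zeros(sub.shape,np.uint8); cv2.fillConvexPoly(z,(hull(c,x,zr,zr+.074,.026,S,(u-30,v-30))+S/2).astype(np.int32),1)
    return 1-(sub&(z>0)).sum()/(sub|(z>0)).sum()
r=minimize(cost,[x0,y0],method='Nelder-Mead',options=dict(initial_simplex=[[x0,y0],[x0+.006,y0],[x0,y0+.006]]))
print(r.x,r.fun)
E
python3 inhand.py .525 .239 .0802
python3 - <<'E'
from fit import *
# tray from green felt + outline in the undisturbed side/top images: fit rectangle of the top rim
for c,f in(('side','pics/side0.png'),('top','pics/top0.png')):
    im=cv2.imread(f); hsv=cv2.cvtColor(im,cv2.COLOR_BGR2HSV); m=cv2.inRange(hsv,(60,40,20),(95,255,255)); n,l,st,ce=cv2.connectedComponentsWithStats(m)
    for i in range(1,n):
        if st[i,4]>60:
            p=atz(c,*ce[i],.005)
            if .4<p[0]<.65 and .15<p[1]<.5: print(c,st[i,4],p.round(4))
E
```

```text
[0.52875344 0.23647038] 0.20140002916727429
side 267 [0.5329 0.2318 0.005 ]
side 355 [0.5426 0.3101 0.005 ]
side 438 [0.5528 0.3895 0.005 ]
top 392 [0.55   0.4011 0.005 ]
top 415 [0.5398 0.3222 0.005 ]
top 437 [0.5299 0.2434 0.005 ]
```

>>> {"name": "play_rows", "arguments": {"increments": [{"offset": [2,1,10],"twist": 0,"grip": 0.3},{"offset": [2,1,20],"twist": 0,"grip": 0.3},{"offset": [2,1,30],"twist": 0,"grip": 0.3},{"offset": [2,1,36],"twist": 0,"grip": 0.3},{"offset": [2,1,40],"twist": 0,"grip": 0.3}]}}

```text
time: 10.93
tool_pos: [0.526, 0.2418, 0.2555]
tool_rot: [-0.001, 0.757, 0.654, -0.002]
contact_force: [0.7, 0.5, -1.7]
gripper_width: 0.601
```

>>> {"name": "play_rows", "arguments": {"increments": [{"offset": [0,0,4],"twist": 0,"grip": 0.3},{"offset": [0,0,8],"twist": 0,"grip": 0.3},{"offset": [0,0,12],"twist": 0,"grip": 0.3},{"offset": [0,0,12],"twist": 0,"grip": 0.3},{"offset": [0,0,12],"twist": 0,"grip": 0.3}]}}

```text
time: 11.35
tool_pos: [0.5267, 0.242, 0.2458]
tool_rot: [-0.0, 0.757, 0.654, -0.0]
contact_force: [0.8, -0.9, -0.7]
gripper_width: 0.598
```

```bash
python3 go.py .5264 .2408 .221 81.5
```

```text
t 11.35 pos [0.5267 0.242  0.2458] yaw 81.64 q [0.3  0.1  1.85 0.   1.2  0.45] F [ 0.8 -0.9 -0.7] g 0.598 zaxis [-0. -0. -1.]
offset [-1.2 -0.1 24.8]
twist 0.003
```

>>> {"name": "play_rows", "arguments": {"increments": [{"offset": [-0.5,0,6],"twist": 0,"grip": 0.3},{"offset": [-0.5,0,12],"twist": 0,"grip": 0.3},{"offset": [-0.5,0,17],"twist": 0,"grip": 0.3},{"offset": [-0.5,0,20],"twist": 0,"grip": 0.3},{"offset": [-0.5,0,20],"twist": 0,"grip": 0.3}]}}

```text
time: 11.77
tool_pos: [0.5261, 0.2413, 0.2245]
tool_rot: [-0.0, 0.757, 0.654, -0.001]
contact_force: [-0.3, 0.7, -0.7]
gripper_width: 0.601
```

>>> {"name": "play_rows", "arguments": {"increments": [{"offset": [0,0,1],"twist": 0,"grip": 0.3},{"offset": [0,0,2],"twist": 0,"grip": 0.3},{"offset": [0,0,3],"twist": 0,"grip": 0.3},{"offset": [0,0,4],"twist": 0,"grip": 0.3},{"offset": [0,0,4],"twist": 0,"grip": 0.3}]}}

```text
time: 12.18
tool_pos: [0.5266, 0.2415, 0.2218]
tool_rot: [0.0, 0.757, 0.654, -0.0]
contact_force: [-0.3, 1.0, -1.2]
gripper_width: 0.597
```

>>> {"name": "play_rows", "arguments": {"increments": [{"offset": [0,0,1],"twist": 0,"grip": 0.3},{"offset": [0,0,2],"twist": 0,"grip": 0.3},{"offset": [0,0,2],"twist": 0,"grip": 0.3},{"offset": [0,0,2],"twist": 0,"grip": 0.3}]}}

```text
time: 12.52
tool_pos: [0.5269, 0.2416, 0.2214]
tool_rot: [-0.0, 0.757, 0.654, -0.0]
contact_force: [-3.5, -1.0, 7.1]
gripper_width: 0.601
```

The lid touches down with 7 N. Releasing it.

>>> {"name": "play_rows", "arguments": {"increments": [{"offset": [0,0,-1],"twist": 0,"grip": 0.7},{"offset": [0,0,-1],"twist": 0,"grip": 0.8},{"offset": [0,0,-1],"twist": 0,"grip": 0.95},{"offset": [0,0,-1],"twist": 0,"grip": 0.95},{"offset": [0,0,-10],"twist": 0,"grip": 0.95}]}}

```text
time: 12.93
tool_pos: [0.5257, 0.2411, 0.2279]
tool_rot: [-0.001, 0.757, 0.654, -0.002]
contact_force: [-0.3, 0.3, -0.7]
gripper_width: 0.95
```

>>> {"name": "play_rows", "arguments": {"increments": [{"offset": [0,0,-30],"twist": 0,"grip": 1},{"offset": [0,0,-60],"twist": 0,"grip": 1},{"offset": [0,0,-90],"twist": 0,"grip": 1},{"offset": [0,0,-90],"twist": 0,"grip": 1}]}}

```text
time: 13.27
tool_pos: [0.5286, 0.2421, 0.3284]
tool_rot: [0.003, 0.757, 0.654, 0.006]
contact_force: [1.7, 0.6, 0.5]
gripper_width: 0.999
```

```bash
python3 go.py .5465 .0373 .315 2; python3 - <<'E'
from h import *
a=snap('side','s8.png');b=snap('top','t8.png')
cv2.imwrite('pics/h8.png',np.hstack([cv2.resize(a[230:390,220:380],(400,400),interpolation=2),cv2.resize(b[130:290,150:310],(400,400),interpolation=2)]))
E
```

```text
t 13.27 pos [0.5286 0.2421 0.3284] yaw 81.65 q [ 0.3   0.01  1.79 -0.    1.33  0.45] F [1.7 0.6 0.5] g 0.999 zaxis [ 0.012  0.004 -1.   ]
offset [-200.1   47.3   12.8]
twist 1.39
```

View pics/h8.png

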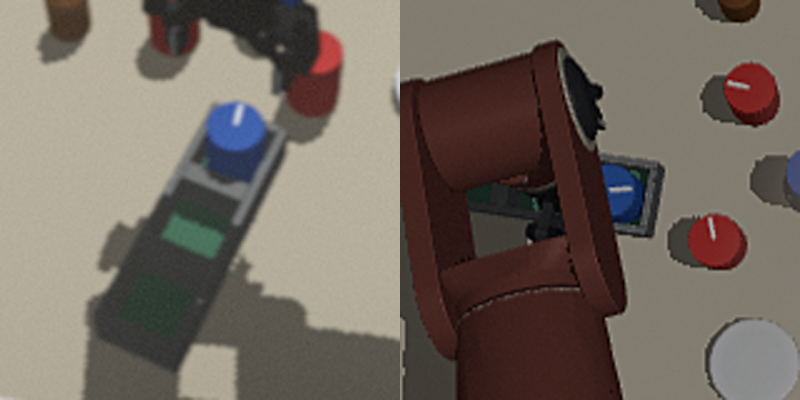

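Lid 1 stands flat in well 1, at side-crop (235,140). Next is the middle lid.

>>> {"name": "play_rows", "arguments": {"increments": [{"offset": [-40,9,0],"twist": 0.12,"grip": 1},{"offset": [-80,18,0],"twist": 0.24,"grip": 1},{"offset": [-120,28,0],"twist": 0.36,"grip": 1},{"offset": [-160,38,0],"twist": 0.48,"grip": 1},{"offset": [-200,47,5],"twist": 0.6,"grip": 1}]}}

```text
time: 13.78
tool_pos: [0.5436, 0.0351, 0.3141]
tool_rot: [-0.0, 0.917, 0.398, -0.0]
contact_force: [1.2, -0.5, 0.8]
gripper_width: 0.996
```

>>> {"name": "play_rows", "arguments": {"increments": [{"offset": [0,0,0],"twist": 0.12,"grip": 1},{"offset": [0,0,0],"twist": 0.24,"grip": 1},{"offset": [0,0,0],"twist": 0.36,"grip": 1},{"offset": [0,0,0],"twist": 0.48,"grip": 1},{"offset": [0,0,0],"twist": 0.6,"grip": 1}]}}

```text
time: 14.2
tool_pos: [0.5433, 0.0365, 0.3128]
tool_rot: [-0.0, 0.994, 0.109, -0.002]
contact_force: [-0.4, 0.8, -0.4]
gripper_width: 0.998
```

>>> {"name": "play_rows", "arguments": {"increments": [{"offset": [0,0,0],"twist": 0.1,"grip": 1},{"offset": [0,0,0],"twist": 0.19,"grip": 1},{"offset": [0,0,0],"twist": 0.19,"grip": 1},{"offset": [0,0,0],"twist": 0.19,"grip": 1}]}}

```text
time: 14.53
tool_pos: [0.5435, 0.0368, 0.3134]
tool_rot: [-0.0, 1.0, 0.019, -0.001]
contact_force: [-0.8, 0.2, 0.1]
gripper_width: 1.004
```

```bash
python3 go.py .5467 .0373 .237 2
```

```text
t 14.53 pos [0.5435 0.0368 0.3134] yaw 2.13 q [-0.07 -0.06  1.89  0.    1.32  1.46] F [-0.8  0.2  0.1] g 1.004 zaxis [-0.003  0.    -1.   ]
offset [ 3.4 -0.4 76.4]
twist 0.002
```

>>> {"name": "play_rows", "arguments": {"increments": [{"offset": [3,0,20],"twist": 0,"grip": 1},{"offset": [3,0,40],"twist": 0,"grip": 1},{"offset": [3,0,60],"twist": 0,"grip": 1},{"offset": [3,0,76],"twist": 0,"grip": 1},{"offset": [3,0,76],"twist": 0,"grip": 1}]}}

```text
time: 14.95
tool_pos: [0.5449, 0.037, 0.2341]
tool_rot: [-0.0, 1.0, 0.018, -0.004]
contact_force: [-0.9, 0.2, -1.1]
gripper_width: 1.003
```

>>> {"name": "play_rows", "arguments": {"increments": [{"offset": [0,0,0],"twist": 0,"grip": 0.3},{"offset": [0,0,0],"twist": 0,"grip": 0.3},{"offset": [0,0,0],"twist": 0,"grip": 0.3},{"offset": [0,0,0],"twist": 0,"grip": 0.3},{"offset": [0,0,0],"twist": 0,"grip": 0.3}]}}

```text
time: 15.37
tool_pos: [0.5478, 0.0371, 0.2408]
tool_rot: [-0.0, 1.0, 0.018, 0.002]
contact_force: [-0.8, 1.4, 5.8]
gripper_width: 0.604
```

>>> {"name": "play_rows", "arguments": {"increments": [{"offset": [0,0,0],"twist": -0.05,"grip": 0.3},{"offset": [0,0,0],"twist": -0.12,"grip": 0.3},{"offset": [0,0,0],"twist": -0.2,"grip": 0.3},{"offset": [0,0,-0.5],"twist": -0.28,"grip": 0.3},{"offset": [0,0,-0.5],"twist": -0.28,"grip": 0.3}]}}

```text
time: 15.78
tool_pos: [0.5479, 0.0371, 0.2411]
tool_rot: [-0.0, 0.987, 0.158, 0.002]
contact_force: [0.5, 2.6, 3.7]
gripper_width: 0.612
```

```bash
python3 go.py
```

```text
t 15.78 pos [0.5479 0.0371 0.2411] yaw 18.14 q [-0.07  0.03  1.92  0.    1.18  1.19] F [0.5 2.6 3.7] g 0.612 zaxis [ 0.004  0.001 -1.   ]
```

>>> {"name": "play_rows", "arguments": {"increments": [{"offset": [0,0,-0.5],"twist": -0.12,"grip": 0.3},{"offset": [0,0,-1],"twist": -0.24,"grip": 0.3},{"offset": [0,0,-1],"twist": -0.36,"grip": 0.3},{"offset": [0,0,-1.5],"twist": -0.48,"grip": 0.3},{"offset": [0,0,-2],"twist": -0.6,"grip": 0.3}]}}

```text
time: 16.2
tool_pos: [0.5471, 0.0372, 0.2416]
tool_rot: [-0.0, 0.896, 0.443, 0.001]
contact_force: [0.4, 4.4, -1.1]
gripper_width: 0.605
```

>>> {"name": "play_rows", "arguments": {"increments": [{"offset": [0,0,-0.5],"twist": -0.12,"grip": 0.3},{"offset": [0,0,-1],"twist": -0.24,"grip": 0.3},{"offset": [0,0,-1],"twist": -0.36,"grip": 0.3},{"offset": [0,0,-1.5],"twist": -0.48,"grip": 0.3},{"offset": [0,0,-1.5],"twist": -0.515,"grip": 0.3}]}}

```text
time: 16.62
tool_pos: [0.5469, 0.0372, 0.2427]
tool_rot: [-0.0, 0.754, 0.657, 0.001]
contact_force: [0.4, 2.5, -1.0]
gripper_width: 0.609
```

```bash
python3 go.py; python3 - <<'E'
from h import *
print(manip.state()['ft_torque'])
a=snap('side','s9.png')
def ang(f,P):
    im=cv2.imread('pics/'+f);u,v=proj('side',P).astype(int);s=im[v-10:v+11,u-12:u+13]
    h=cv2.cvtColor(s,cv2.COLOR_BGR2HSV);m=cv2.inRange(h,(0,0,130),(180,110,255));y,x=np.nonzero(m)
    if len(x)==0:return f,'none'
    p=atz('side',u-12+x.mean(),v-10+y.mean(),P[2])-P;return f,len(x),(p*1000).round(1),np.degrees(np.arctan2(p[1],p[0]))
print(ang('side0.png',np.array([.464,-.067,.0965])),ang('s6.png',np.array([.464,-.067,.099])))
print(ang('side0.png',np.array([.5467,.037,.0965])),ang('s9.png',np.array([.5467,.037,.099])))
E
```

```text
t 16.62 pos [0.5469 0.0372 0.2427] yaw 82.07 q [-0.07  0.03  1.92  0.    1.19  0.07] F [ 0.4  2.5 -1. ] g 0.609 zaxis [ 0.     0.001 -1.   ]
[ 0.65631579 -0.22282448 -0.03580053]
('side0.png', 74, array([1.8, 7.2, 0. ]), np.float64(75.73882105307018)) ('s6.png', 31, array([ 5.7, -2.9, -0. ]), np.float64(-26.467045079623876))
('side0.png', 234, array([  8.4, -12.6,   0. ]), np.float64(-56.42366428859607)) ('s9.png', 56, array([15.7, -7. , -0. ]), np.float64(-24.02336072479698))
```

```bash
python3 - <<'E'
from h import *
a=cv2.imread('pics/side0.png')[190:250,295:365];b=cv2.imread('pics/s9.png')[190:250,295:365]
cv2.imwrite('pics/h9.png',np.hstack([cv2.resize(x,(400,343),interpolation=2) for x in(a,b)]))
E
```

```text
(no output)
```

View pics/h9.png

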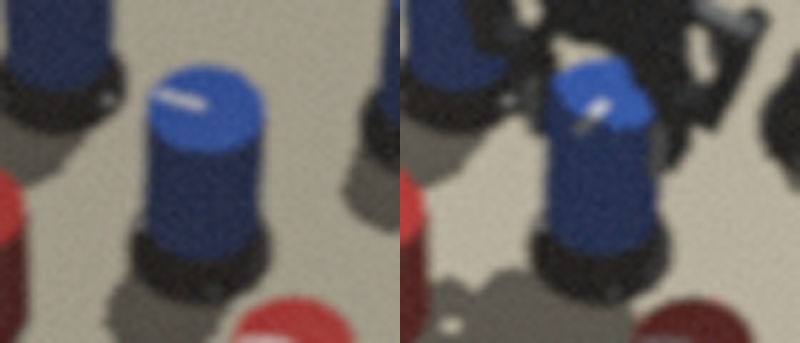

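The stripe turned from left to lower left. With the foreshortening undone that is about 78 degrees, so there was no slip. Lifting and carrying to well 2.

>>> {"name": "play_rows", "arguments": {"increments": [{"offset": [0,0,-8],"twist": 0,"grip": 0.3},{"offset": [0,0,-16],"twist": 0,"grip": 0.3},{"offset": [0,0,-26],"twist": 0,"grip": 0.3},{"offset": [0,0,-40],"twist": 0,"grip": 0.3},{"offset": [0,0,-56],"twist": 0,"grip": 0.3}]}}

```text
time: 17.08
tool_pos: [0.5466, 0.0364, 0.2997]
tool_rot: [0.0, 0.755, 0.655, -0.001]
contact_force: [0.3, 0.5, -0.9]
gripper_width: 0.603
```

>>> {"name": "play_rows", "arguments": {"increments": [{"offset": [0,0,-20],"twist": 0,"grip": 0.3},{"offset": [0,0,-40],"twist": 0,"grip": 0.3},{"offset": [0,0,-60],"twist": 0,"grip": 0.3},{"offset": [0,0,-60],"twist": 0,"grip": 0.3}]}}

```text
time: 17.42
tool_pos: [0.5481, 0.0364, 0.3653]
tool_rot: [0.004, 0.755, 0.655, 0.003]
contact_force: [0.9, 0.2, 0.2]
gripper_width: 0.609
```

```bash
python3 go.py .538 .3178 .36 81.5; python3 tray.py
```

```text
t 17.42 pos [0.5481 0.0364 0.3653] yaw 81.88 q [-0.07 -0.1   1.83 -0.    1.4   0.07] F [0.9 0.2 0.2] g 0.609 zaxis [ 0.009 -0.002 -1.   ]
offset [277.2 -49.8   4.6]
twist 0.007
top well_1 [([0.5497, 0.3905, 0.0111], 0.89), ([0.5269, 0.2378, 0.0099], 0.69), ([0.5353, 0.317, 0.0099], 0.65)]
top lid_tray [([0.4652, -0.0683, -0.0011], 0.53), ([0.5327, 0.2422, 0.0013], 0.43), ([0.4807, -0.287, 0.0003], 0.18)]
side well_1 [([0.5246, 0.238, 0.0046], 0.97), ([0.5425, 0.3204, 0.0062], 0.87), ([0.5505, 0.3962, 0.0056], 0.84)]
side lid_tray [([0.5361, 0.3187, 0.0015], 0.65), ([0.3647, -0.3404, 0.0753], 0.31)]
```

>>> {"name": "play_rows", "arguments": {"increments": [{"offset": [40,-7,0],"twist": 0,"grip": 0.3},{"offset": [80,-14,0],"twist": 0,"grip": 0.3},{"offset": [120,-21,0],"twist": 0,"grip": 0.3},{"offset": [160,-28,0],"twist": 0,"grip": 0.3},{"offset": [200,-36,0],"twist": 0,"grip": 0.3}]}}

```text
time: 18.13
tool_pos: [0.5389, 0.2415, 0.3573]
tool_rot: [-0.0, 0.755, 0.655, -0.001]
contact_force: [0.1, -0.4, -1.0]
gripper_width: 0.605
```

>>> {"name": "play_rows", "arguments": {"increments": [{"offset": [40,-7,0],"twist": 0,"grip": 0.3},{"offset": [77,-14,15],"twist": 0.005,"grip": 0.3},{"offset": [77,-14,40],"twist": 0.007,"grip": 0.3},{"offset": [77,-14,60],"twist": 0.007,"grip": 0.3},{"offset": [77,-14,60],"twist": 0.007,"grip": 0.3}]}}

```text
time: 18.55
tool_pos: [0.5341, 0.3181, 0.2916]
tool_rot: [-0.002, 0.757, 0.654, -0.006]
contact_force: [-0.3, -0.5, -2.7]
gripper_width: 0.608
```

>>> {"name": "play_rows", "arguments": {"increments": [{"offset": [0,0,0],"twist": 0,"grip": 0.3},{"offset": [0,0,0],"twist": 0,"grip": 0.3}]}}

```text
time: 18.72
tool_pos: [0.5367, 0.3179, 0.2993]
tool_rot: [0.0, 0.758, 0.653, 0.0]
contact_force: [0.3, -0.9, -0.9]
gripper_width: 0.606
```

```bash
python3 go.py .538 .3175 .30 81.5;python3 - <<'E'
from tray import *
tray()
for c in('top','side'):print(c,[(w(c,d['xyz']),round(d['p'],2)) for d in manip.tip_of('lid_1',c) if w(c,d['xyz'])[1]>.17])
E
Z=$(python3 -c "
from plant import manip;s=manip.state()['tool_pos'];print(s[0],s[1],s[2]-.2175)"); python3 inhand.py $Z
```

```text
t 18.72 pos [0.5367 0.3179 0.2993] yaw 81.5 q [ 0.42  0.13  1.71 -0.    1.3   0.56] F [ 0.3 -0.9 -0.9] g 0.606 zaxis [ 0. -0. -1.]
offset [-0.2  1.3 -0.7]
twist 0.0
top well_1 [([0.5268, 0.2403, 0.0048], 0.7), ([0.5333, 0.317, 0.0064], 0.64)]
top lid_tray [([0.5348, 0.3151, 0.0004], 0.83)]
side well_1 [([0.5392, 0.3217, 0.0031], 0.75), ([0.5259, 0.2409, 0.0048], 0.71), ([0.551, 0.3992, 0.0028], 0.55)]
side lid_tray [([0.5398, 0.3157, 0.0017], 0.72)]
top [(array([0.5304, 0.2402, 0.0048]), 0.75), (array([0.5376, 0.3183, 0.0827]), 0.63)]
side [(array([0.5353, 0.314 , 0.083 ]), 0.66), (array([0.5243, 0.2395, 0.0019]), 0.48)]
[0.53967735 0.31716904] 0.24425480446176584
```

>>> {"name": "play_rows", "arguments": {"increments": [{"offset": [1,1,10],"twist": 0,"grip": 0.3},{"offset": [1,1,20],"twist": 0,"grip": 0.3},{"offset": [1,1,30],"twist": 0,"grip": 0.3},{"offset": [1,1,36],"twist": 0,"grip": 0.3},{"offset": [1,1,40],"twist": 0,"grip": 0.3}]}}

```text
time: 19.53
tool_pos: [0.5369, 0.3187, 0.2563]
tool_rot: [-0.001, 0.757, 0.653, -0.002]
contact_force: [-0.4, -0.1, -1.6]
gripper_width: 0.603
```

>>> {"name": "play_rows", "arguments": {"increments": [{"offset": [0,0,4],"twist": 0,"grip": 0.3},{"offset": [0,0,8],"twist": 0,"grip": 0.3},{"offset": [0,0,12],"twist": 0,"grip": 0.3},{"offset": [0,0,15],"twist": 0,"grip": 0.3},{"offset": [0,0,15],"twist": 0,"grip": 0.3}]}}

```text
time: 19.95
tool_pos: [0.5373, 0.3189, 0.2431]
tool_rot: [-0.0, 0.757, 0.653, -0.0]
contact_force: [-0.5, -0.5, -2.0]
gripper_width: 0.604
```

```bash
python3 go.py .538 .319 .222 81.5
```

```text
t 19.95 pos [0.5373 0.3189 0.2431] yaw 81.53 q [ 0.42  0.2   1.73 -0.    1.21  0.56] F [-0.5 -0.5 -2. ] g 0.604 zaxis [-0.001 -0.    -1.   ]
offset [ 0.2  0.6 21.1]
twist 0.001
```

>>> {"name": "play_rows", "arguments": {"increments": [{"offset": [0,0,6],"twist": 0,"grip": 0.3},{"offset": [0,0,12],"twist": 0,"grip": 0.3},{"offset": [0,0,16],"twist": 0,"grip": 0.3},{"offset": [0,0,18],"twist": 0,"grip": 0.3},{"offset": [0,0,18],"twist": 0,"grip": 0.3}]}}

```text
time: 20.37
tool_pos: [0.5372, 0.3188, 0.2248]
tool_rot: [-0.0, 0.757, 0.653, -0.001]
contact_force: [-0.1, -0.2, -1.0]
gripper_width: 0.609
```

>>> {"name": "play_rows", "arguments": {"increments": [{"offset": [0,0,1],"twist": 0,"grip": 0.3},{"offset": [0,0,2],"twist": 0,"grip": 0.3},{"offset": [0,0,3],"twist": 0,"grip": 0.3},{"offset": [0,0,4],"twist": 0,"grip": 0.3},{"offset": [0,0,4],"twist": 0,"grip": 0.3}]}}

```text
time: 20.78
tool_pos: [0.5378, 0.3191, 0.2225]
tool_rot: [0.0, 0.757, 0.653, 0.0]
contact_force: [-0.0, 0.2, 1.2]
gripper_width: 0.602
```

>>> {"name": "play_rows", "arguments": {"increments": [{"offset": [0,0,1],"twist": 0,"grip": 0.3},{"offset": [0,0,1],"twist": 0,"grip": 0.3},{"offset": [0,0,1],"twist": 0,"grip": 0.3}]}}

```text
time: 21.03
tool_pos: [0.5378, 0.3192, 0.2223]
tool_rot: [0.0, 0.757, 0.653, 0.0]
contact_force: [-2.4, -0.9, 5.7]
gripper_width: 0.602
```

>>> {"name": "play_rows", "arguments": {"increments": [{"offset": [0,0,-1],"twist": 0,"grip": 0.7},{"offset": [0,0,-1],"twist": 0,"grip": 0.8},{"offset": [0,0,-1],"twist": 0,"grip": 0.95},{"offset": [0,0,-1],"twist": 0,"grip": 0.95},{"offset": [0,0,-10],"twist": 0,"grip": 0.95}]}}

```text
time: 21.45
tool_pos: [0.5366, 0.3186, 0.2287]
tool_rot: [-0.001, 0.757, 0.653, -0.002]
contact_force: [-0.6, 0.0, -0.2]
gripper_width: 0.952
```

>>> {"name": "play_rows", "arguments": {"increments": [{"offset": [0,0,-30],"twist": 0,"grip": 1},{"offset": [0,0,-60],"twist": 0,"grip": 1},{"offset": [0,0,-100],"twist": 0,"grip": 1},{"offset": [0,0,-100],"twist": 0,"grip": 1}]}}

```text
time: 21.78
tool_pos: [0.5397, 0.32, 0.3415]
tool_rot: [0.002, 0.757, 0.653, 0.008]
contact_force: [0.9, 0.1, 2.7]
gripper_width: 1.001
```

```bash
python3 go.py .6405 -.0402 .315 2; python3 - <<'E'
from h import *
a=snap('side','s10.png');b=snap('top','t10.png')
cv2.imwrite('pics/h10.png',np.hstack([cv2.resize(a[230:390,220:380],(400,400),interpolation=2),cv2.resize(b[130:290,150:310],(400,400),interpolation=2)]))
E
```

```text
t 21.78 pos [0.5397 0.32   0.3415] yaw 81.54 q [0.42 0.1  1.67 0.   1.36 0.56] F [0.9 0.1 2.7] g 1.001 zaxis [ 0.014  0.006 -1.   ]
offset [-341.7  152.4   25.6]
twist 1.388
```

View pics/h10.png

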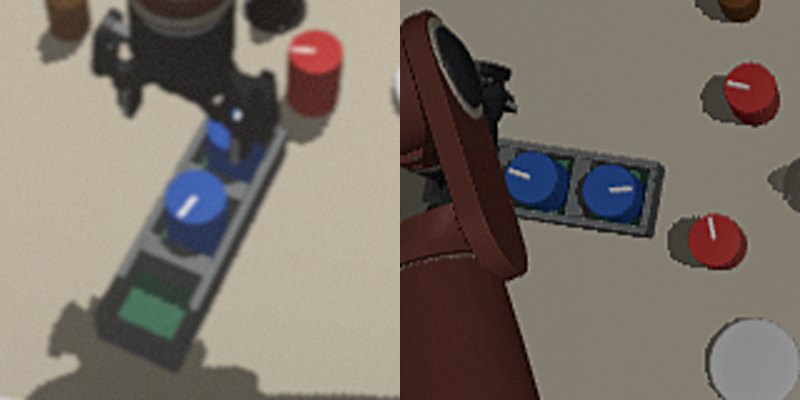

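Lids 1 and 2 both stand flat in wells 1 and 2, at top-crop (612,190) and (537,180). On to the third, far lid.

>>> {"name": "play_rows", "arguments": {"increments": [{"offset": [-34,15,0],"twist": 0.12,"grip": 1},{"offset": [-68,30,0],"twist": 0.24,"grip": 1},{"offset": [-103,46,0],"twist": 0.36,"grip": 1},{"offset": [-137,61,0],"twist": 0.48,"grip": 1},{"offset": [-171,76,0],"twist": 0.6,"grip": 1}]}}

```text
time: 22.3
tool_pos: [0.5871, 0.137, 0.329]
tool_rot: [-0.0, 0.918, 0.397, -0.001]
contact_force: [0.8, 0.3, 0.6]
gripper_width: 1.0
```

>>> {"name": "play_rows", "arguments": {"increments": [{"offset": [-20,32,0],"twist": 0.12,"grip": 1},{"offset": [-39,64,0],"twist": 0.24,"grip": 1},{"offset": [-59,95,0],"twist": 0.36,"grip": 1},{"offset": [-78,127,0],"twist": 0.48,"grip": 1},{"offset": [-98,159,5],"twist": 0.6,"grip": 1}]}}

```text
time: 22.72
tool_pos: [0.6375, -0.0431, 0.3251]
tool_rot: [-0.0, 0.994, 0.108, -0.0]
contact_force: [0.4, 0.3, 0.2]
gripper_width: 0.996
```

>>> {"name": "play_rows", "arguments": {"increments": [{"offset": [0,0,0],"twist": 0.1,"grip": 1},{"offset": [0,0,0],"twist": 0.188,"grip": 1},{"offset": [0,0,0],"twist": 0.188,"grip": 1},{"offset": [0,0,0],"twist": 0.188,"grip": 1}]}}

```text
time: 23.05
tool_pos: [0.637, -0.0414, 0.3242]
tool_rot: [-0.0, 1.0, 0.019, -0.001]
contact_force: [-0.3, -0.4, 0.8]
gripper_width: 0.998
```

```bash
python3 go.py .6405 -.0405 .238 2
```

```text
t 23.05 pos [ 0.637  -0.0414  0.3242] yaw 2.12 q [-0.18  0.14  1.65  0.    1.35  1.35] F [-0.3 -0.4  0.8] g 0.998 zaxis [-0.003  0.001 -1.   ]
offset [ 3.7 -0.7 86.2]
twist 0.002
```

>>> {"name": "play_rows", "arguments": {"increments": [{"offset": [3,-0.5,25],"twist": 0,"grip": 1},{"offset": [3,-0.5,50],"twist": 0,"grip": 1},{"offset": [3,-0.5,75],"twist": 0,"grip": 1},{"offset": [3,-0.5,87],"twist": 0,"grip": 1},{"offset": [3,-0.5,87],"twist": 0,"grip": 1}]}}

```text
time: 23.47
tool_pos: [0.6386, -0.0398, 0.2342]
tool_rot: [-0.001, 1.0, 0.019, -0.004]
contact_force: [-1.1, 0.8, -1.2]
gripper_width: 0.999
```

>>> {"name": "play_rows", "arguments": {"increments": [{"offset": [0,0,0],"twist": 0,"grip": 0.3},{"offset": [0,0,0],"twist": 0,"grip": 0.3},{"offset": [0,0,0],"twist": 0,"grip": 0.3},{"offset": [0,0,0],"twist": 0,"grip": 0.3},{"offset": [0,0,0],"twist": 0,"grip": 0.3}]}}

```text
time: 23.88
tool_pos: [0.6415, -0.0412, 0.2418]
tool_rot: [0.001, 1.0, 0.018, 0.002]
contact_force: [-0.9, -1.8, 5.3]
gripper_width: 0.608
```

>>> {"name": "play_rows", "arguments": {"increments": [{"offset": [0,0,0],"twist": -0.05,"grip": 0.3},{"offset": [0,0,0],"twist": -0.12,"grip": 0.3},{"offset": [0,0,0],"twist": -0.2,"grip": 0.3},{"offset": [0,0,-0.5],"twist": -0.28,"grip": 0.3},{"offset": [0,0,-0.5],"twist": -0.28,"grip": 0.3}]}}

```text
time: 24.3
tool_pos: [0.6415, -0.0408, 0.242]
tool_rot: [0.0, 0.987, 0.158, 0.002]
contact_force: [0.4, 0.2, 6.8]
gripper_width: 0.61
```

```bash
python3 go.py
```

```text
t 24.3 pos [ 0.6415 -0.0408  0.242 ] yaw 18.2 q [-0.18  0.24  1.69  0.    1.21  1.07] F [0.4 0.2 6.8] g 0.61 zaxis [ 0.005  0.    -1.   ]
```

>>> {"name": "play_rows", "arguments": {"increments": [{"offset": [0,0,-0.5],"twist": -0.12,"grip": 0.3},{"offset": [0,0,-1],"twist": -0.24,"grip": 0.3},{"offset": [0,0,-1],"twist": -0.36,"grip": 0.3},{"offset": [0,0,-1.5],"twist": -0.48,"grip": 0.3},{"offset": [0,0,-2],"twist": -0.6,"grip": 0.3}]}}

```text
time: 24.72
tool_pos: [0.6408, -0.0404, 0.2425]
tool_rot: [0.0, 0.896, 0.444, 0.001]
contact_force: [-0.1, 1.5, 1.1]
gripper_width: 0.614
```

>>> {"name": "play_rows", "arguments": {"increments": [{"offset": [0,0,-0.5],"twist": -0.12,"grip": 0.3},{"offset": [0,0,-1],"twist": -0.24,"grip": 0.3},{"offset": [0,0,-1],"twist": -0.36,"grip": 0.3},{"offset": [0,0,-1.5],"twist": -0.48,"grip": 0.3},{"offset": [0,0,-1.5],"twist": -0.515,"grip": 0.3}]}}

```text
time: 25.13
tool_pos: [0.6402, -0.0405, 0.2427]
tool_rot: [-0.0, 0.754, 0.657, 0.0]
contact_force: [0.5, 0.8, -0.6]
gripper_width: 0.608
```

>>> {"name": "play_rows", "arguments": {"increments": [{"offset": [0,0,-2],"twist": 0,"grip": 0.3},{"offset": [0,0,-4],"twist": 0,"grip": 0.3},{"offset": [0,0,-4],"twist": 0,"grip": 0.3}]}}

```text
time: 25.38
tool_pos: [0.6405, -0.0407, 0.2473]
tool_rot: [0.0, 0.756, 0.655, 0.0]
contact_force: [0.2, 0.3, -1.4]
gripper_width: 0.607
```

```bash
python3 go.py
```

```text
t 25.38 pos [ 0.6405 -0.0407  0.2473] yaw 81.86 q [-0.18  0.23  1.69  0.    1.22 -0.04] F [ 0.2  0.3 -1.4] g 0.607 zaxis [ 0.001  0.    -1.   ]
```

Lifting freely at 1.4 N, so the lid is off its thread. I raise it on and re-check where the tray stands.

>>> {"name": "play_rows", "arguments": {"increments": [{"offset": [0,0,-8],"twist": 0,"grip": 0.3},{"offset": [0,0,-18],"twist": 0,"grip": 0.3},{"offset": [0,0,-32],"twist": 0,"grip": 0.3},{"offset": [0,0,-50],"twist": 0,"grip": 0.3},{"offset": [0,0,-70],"twist": 0,"grip": 0.3}]}}

```text
time: 25.8
tool_pos: [0.6403, -0.0407, 0.3184]
tool_rot: [-0.0, 0.755, 0.655, -0.0]
contact_force: [0.2, -0.3, -0.4]
gripper_width: 0.611
```

>>> {"name": "play_rows", "arguments": {"increments": [{"offset": [0,0,-20],"twist": 0,"grip": 0.3},{"offset": [0,0,-45],"twist": 0,"grip": 0.3},{"offset": [0,0,-45],"twist": 0,"grip": 0.3}]}}

```text
time: 26.05
tool_pos: [0.6418, -0.0409, 0.3705]
tool_rot: [0.005, 0.755, 0.656, 0.004]
contact_force: [0.0, -0.0, 0.3]
gripper_width: 0.612
```

```bash
python3 go.py .5495 .396 .36 81.5; python3 tray.py; python3 - <<'E'
from h import *
for f in('side0','tr_side','tr_top'):
    c='top' if 'top' in f else 'side'
    m=cv2.inRange(cv2.cvtColor(cv2.imread(f'pics/{f}.png'),cv2.COLOR_BGR2HSV),(60,40,20),(95,255,255));n,l,st,ce=cv2.connectedComponentsWithStats(m)
    print(f,[(st[i,4],atz(c,*ce[i],.005)[:2].round(4).tolist()) for i in range(1,n) if st[i,4]>60 and .4<atz(c,*ce[i],.005)[0]<.65 and .15<atz(c,*ce[i],.005)[1]<.55])
E
```

```text
t 26.05 pos [ 0.6418 -0.0409  0.3705] yaw 81.92 q [-0.18  0.11  1.61 -0.    1.41 -0.04] F [ 0.  -0.   0.3] g 0.612 zaxis [ 0.012 -0.002 -1.   ]
offset [ 419.6 -152.9    8.5]
twist 0.007
top well_1 [([0.5509, 0.3899, 0.0102], 0.74), ([0.5346, 0.317, 0.0076], 0.63), ([0.5267, 0.2362, 0.0078], 0.58)]
top lid_tray [([0.538, 0.3161, -0.0005], 0.91), ([0.5308, -0.2908, 0.0855], 0.27)]
side well_1 [([0.5254, 0.2393, 0.0041], 0.84), ([0.3551, -0.0613, -0.0044], 0.73), ([0.5521, 0.3925, 0.0078], 0.71), ([0.5387, 0.3224, 0.0041], 0.58)]
side lid_tray [([0.5367, 0.3158, 0.0023], 0.93)]
side0 [(np.int32(267), [0.5329, 0.2318]), (np.int32(355), [0.5426, 0.3101]), (np.int32(438), [0.5528, 0.3895])]
tr_side [(np.int32(459), [0.5526, 0.3888])]
tr_top [(np.int32(392), [0.55, 0.4009])]
```

>>> {"name": "play_rows", "arguments": {"increments": [{"offset": [38,-14,0],"twist": 0,"grip": 0.3},{"offset": [76,-28,0],"twist": 0,"grip": 0.3},{"offset": [114,-42,0],"twist": 0,"grip": 0.3},{"offset": [152,-55,0],"twist": 0,"grip": 0.3},{"offset": [190,-69,0],"twist": 0,"grip": 0.3}]}}

```text
time: 26.77
tool_pos: [0.5979, 0.1586, 0.3603]
tool_rot: [-0.001, 0.755, 0.655, -0.001]
contact_force: [0.3, 0.1, -0.5]
gripper_width: 0.611
```

>>> {"name": "play_rows", "arguments": {"increments": [{"offset": [38,-14,0],"twist": 0,"grip": 0.3},{"offset": [76,-28,0],"twist": 0,"grip": 0.3},{"offset": [114,-42,0],"twist": 0,"grip": 0.3},{"offset": [152,-55,0],"twist": 0,"grip": 0.3},{"offset": [190,-69,0],"twist": 0,"grip": 0.3}]}}

```text
time: 27.18
tool_pos: [0.5561, 0.3566, 0.3602]
tool_rot: [-0.0, 0.755, 0.656, -0.001]
contact_force: [1.3, 0.4, -1.4]
gripper_width: 0.608
```

>>> {"name": "play_rows", "arguments": {"increments": [{"offset": [39,-14,10],"twist": 0.007,"grip": 0.3},{"offset": [39,-14,40],"twist": 0.007,"grip": 0.3},{"offset": [39,-14,65],"twist": 0.007,"grip": 0.3},{"offset": [39,-14,65],"twist": 0.007,"grip": 0.3},{"offset": [39,-14,65],"twist": 0.007,"grip": 0.3}]}}

```text
time: 27.6
tool_pos: [0.5477, 0.395, 0.2933]
tool_rot: [-0.001, 0.757, 0.653, -0.003]
contact_force: [-0.0, 0.7, -1.4]
gripper_width: 0.61
```

```bash
python3 go.py .5497 .3955 .30 81.5;python3 - <<'E'
from tray import *
tray()
for c in('top','side'):print(c,[(w(c,d['xyz']),round(d['p'],2)) for d in manip.tip_of('lid_1',c) if w(c,d['xyz'])[1]>.17])
E
Z=$(python3 -c "
from plant import manip;s=manip.state()['tool_pos'];print(s[0],s[1],s[2]-.2175)"); python3 inhand.py $Z
```

```text
t 27.6 pos [0.5477 0.395  0.2933] yaw 81.54 q [ 0.51  0.26  1.58 -0.    1.31  0.66] F [-0.   0.7 -1.4] g 0.61 zaxis [-0.006 -0.003 -1.   ]
offset [ 0.7  1.8 -6.7]
twist 0.001
top well_1 [([0.5299, 0.2381, 0.0071], 0.9), ([0.5466, 0.3926, 0.0096], 0.89), ([0.5347, 0.3159, 0.0084], 0.57), ([0.3626, -0.0605, 0.0021], 0.34)]
top lid_tray [([0.5326, 0.3158, -0.0011], 0.71)]
side well_1 [([0.5236, 0.2386, 0.0079], 0.95), ([0.5543, 0.3955, 0.0056], 0.77), ([0.542, 0.3209, 0.0053], 0.57)]
side lid_tray []
top [(array([0.5397, 0.3184, 0.0023]), 0.97), (array([0.5314, 0.2386, 0.0034]), 0.83), (array([0.5481, 0.396 , 0.0781]), 0.71)]
side [(array([0.5239, 0.2393, 0.0033]), 0.75), (array([0.5511, 0.3932, 0.0812]), 0.58), (array([0.5383, 0.3176, 0.0054]), 0.55)]
[0.55159093 0.39529367] 0.2957433682911783
```

>>> {"name": "play_rows", "arguments": {"increments": [{"offset": [0,1,10],"twist": 0,"grip": 0.3},{"offset": [0,1,20],"twist": 0,"grip": 0.3},{"offset": [0,1,30],"twist": 0,"grip": 0.3},{"offset": [0,1,36],"twist": 0,"grip": 0.3},{"offset": [0,1,40],"twist": 0,"grip": 0.3}]}}

```text
time: 28.42
tool_pos: [0.5491, 0.3949, 0.2542]
tool_rot: [-0.0, 0.757, 0.653, -0.002]
contact_force: [-0.2, -0.2, -1.6]
gripper_width: 0.603
```

>>> {"name": "play_rows", "arguments": {"increments": [{"offset": [0,0,4],"twist": 0,"grip": 0.3},{"offset": [0,0,8],"twist": 0,"grip": 0.3},{"offset": [0,0,10],"twist": 0,"grip": 0.3},{"offset": [0,0,12],"twist": 0,"grip": 0.3},{"offset": [0,0,12],"twist": 0,"grip": 0.3}]}}

```text
time: 28.83
tool_pos: [0.5497, 0.3953, 0.2446]
tool_rot: [-0.0, 0.757, 0.653, -0.0]
contact_force: [-0.2, 0.2, -2.0]
gripper_width: 0.604
```

```bash
python3 go.py .549 .3952 .2225 81.5
```

```text
t 28.83 pos [0.5497 0.3953 0.2446] yaw 81.53 q [ 0.51  0.31  1.6  -0.    1.23  0.66] F [-0.2  0.2 -2. ] g 0.604 zaxis [-0. -0. -1.]
offset [-0.2 -0.7 22.1]
twist 0.001
```

>>> {"name": "play_rows", "arguments": {"increments": [{"offset": [0,0,6],"twist": 0,"grip": 0.3},{"offset": [0,0,12],"twist": 0,"grip": 0.3},{"offset": [0,0,16],"twist": 0,"grip": 0.3},{"offset": [0,0,19],"twist": 0,"grip": 0.3},{"offset": [0,0,19],"twist": 0,"grip": 0.3}]}}

```text
time: 29.25
tool_pos: [0.5493, 0.3951, 0.2244]
tool_rot: [-0.0, 0.757, 0.653, -0.001]
contact_force: [0.5, -0.1, -1.3]
gripper_width: 0.611
```

>>> {"name": "play_rows", "arguments": {"increments": [{"offset": [0,0,1],"twist": 0,"grip": 0.3},{"offset": [0,0,2],"twist": 0,"grip": 0.3},{"offset": [0,0,3],"twist": 0,"grip": 0.3},{"offset": [0,0,4],"twist": 0,"grip": 0.3},{"offset": [0,0,4],"twist": 0,"grip": 0.3}]}}

```text
time: 29.67
tool_pos: [0.55, 0.3956, 0.2233]
tool_rot: [-0.0, 0.757, 0.653, 0.0]
contact_force: [-2.0, -0.8, 3.8]
gripper_width: 0.61
```

>>> {"name": "play_rows", "arguments": {"increments": [{"offset": [0,0,0],"twist": 0,"grip": 0.7},{"offset": [0,0,0],"twist": 0,"grip": 0.8},{"offset": [0,0,0],"twist": 0,"grip": 0.95},{"offset": [0,0,0],"twist": 0,"grip": 0.95},{"offset": [0,0,-10],"twist": 0,"grip": 0.95}]}}

```text
time: 30.08
tool_pos: [0.5489, 0.3948, 0.2294]
tool_rot: [-0.0, 0.757, 0.653, -0.002]
contact_force: [-0.3, -0.7, -0.9]
gripper_width: 0.951
```

>>> {"name": "play_rows", "arguments": {"increments": [{"offset": [0,0,-30],"twist": 0,"grip": 1},{"offset": [0,0,-60],"twist": 0,"grip": 1},{"offset": [0,0,-100],"twist": 0,"grip": 1},{"offset": [-35,5,-110],"twist": 0,"grip": 1},{"offset": [-75,10,-110],"twist": 0,"grip": 1}]}}

```text
time: 30.5
tool_pos: [0.5496, 0.3211, 0.3492]
tool_rot: [0.002, 0.756, 0.654, 0.006]
contact_force: [1.1, -0.1, 0.1]
gripper_width: 1.0
```

```bash
python3 go.py .5467 .0373 .33 90; python3 - <<'E'
from h import *
np.set_printoptions(precision=4,suppress=True)
a=snap('side','s11.png');b=snap('top','t11.png')
for c in('side','top'):
  for q in('weight_50','canister_1'):
    print(c,q,[(w(c,d['xyz']).round(4).tolist(),round(d['p'],2)) for d in manip.tip_of(q,c)])
cv2.imwrite('pics/h11.png',np.hstack([cv2.resize(a[160:370,240:410],(404,500),interpolation=2),np.vstack([cv2.resize(b[140:260,150:380],(390,204),interpolation=2),cv2.resize(a[165:245,280:400],(390,260),interpolation=2),np.zeros((36,390,3),np.uint8)])]))
E
```

```text
t 30.5 pos [0.5496 0.3211 0.3492] yaw 81.74 q [0.41 0.12 1.64 0.   1.37 0.56] F [ 1.1 -0.1  0.1] g 1.0 zaxis [ 0.011  0.005 -1.   ]
offset [-281.3   37.7   17.8]
twist -0.144
side weight_50 [([0.3566, 0.0954, -0.0029], 0.65), ([0.5483, 0.0351, 0.0432], 0.46), ([0.5321, -0.2916, 0.0817], 0.39)]
side canister_1 [([0.5517, 0.0365, 0.0011], 0.7), ([0.4621, -0.068, 0.0012], 0.57)]
top weight_50 [([0.5473, 0.0377, 0.0424], 0.68), ([0.4604, -0.0625, 0.041], 0.58), ([0.6344, -0.041, 0.0407], 0.47)]
top canister_1 [([0.5458, 0.034, 0.0008], 0.86), ([0.6399, -0.04, 0.001], 0.65), ([0.4635, -0.0673, -0.0003], 0.63), ([0.4606, -0.0605, 0.0438], 0.4), ([0.5351, 0.316, -0.0006], 0.35)]
```

View pics/h11.png

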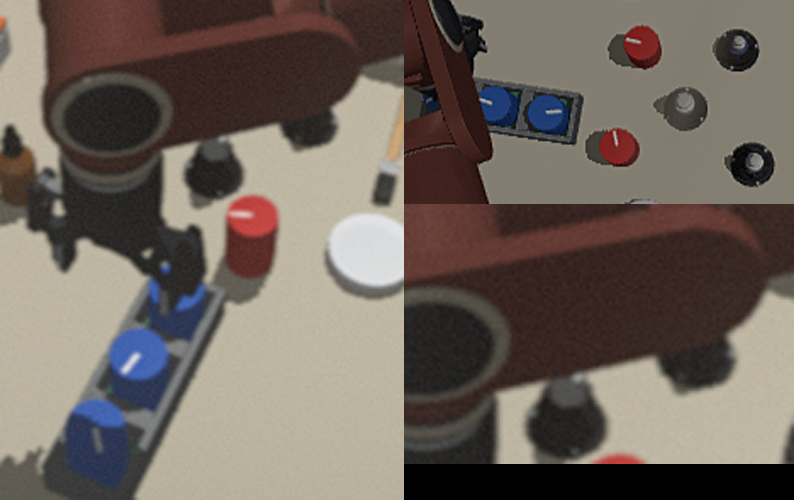

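All three lids stand flat in the tray, each in its own well, at left-crop (175,300), (138,365) and (97,440). Now the weights. I start with the middle canister and grip each weight by its body, clear of the seat rim.

>>> {"name": "play_rows", "arguments": {"increments": [{"offset": [-40,5,0],"twist": -0.02,"grip": 1},{"offset": [-80,11,0],"twist": -0.04,"grip": 1},{"offset": [-120,16,0],"twist": -0.058,"grip": 1},{"offset": [-160,21,0],"twist": -0.058,"grip": 1},{"offset": [-200,27,0],"twist": -0.058,"grip": 1}]}}

```text
time: 31.22
tool_pos: [0.5456, 0.1174, 0.3417]
tool_rot: [-0.0, 0.737, 0.676, -0.0]
contact_force: [-0.1, 0.5, 0.0]
gripper_width: 1.003
```

```bash
python3 go.py .5467 .0373 .29 85
```

```text
t 31.22 pos [0.5456 0.1174 0.3417] yaw 84.99 q [ 0.08 -0.06  1.83  0.    1.37  0.17] F [-0.1  0.5  0. ] g 1.003 zaxis [-0.  0. -1.]
offset [-79.7   8.1  51.7]
twist -0.0
```

>>> {"name": "play_rows", "arguments": {"increments": [{"offset": [-40,4,0],"twist": 0,"grip": 1},{"offset": [-80,8,10],"twist": 0,"grip": 1},{"offset": [-80,8,40],"twist": 0,"grip": 1},{"offset": [-80,8,52],"twist": 0,"grip": 1},{"offset": [-80,8,52],"twist": 0,"grip": 1}]}}

```text
time: 31.63
tool_pos: [0.5453, 0.0381, 0.2855]
tool_rot: [-0.003, 0.738, 0.675, -0.003]
contact_force: [-0.8, 0.9, -0.2]
gripper_width: 1.001
```

>>> {"name": "play_rows", "arguments": {"increments": [{"offset": [0,0,20],"twist": 0,"grip": 1},{"offset": [0,0,40],"twist": 0,"grip": 1},{"offset": [0,0,56],"twist": 0,"grip": 1},{"offset": [0,0,56],"twist": 0,"grip": 1},{"offset": [0,0,56],"twist": 0,"grip": 1}]}}

```text
time: 32.05
tool_pos: [0.5466, 0.039, 0.2337]
tool_rot: [-0.001, 0.737, 0.676, -0.001]
contact_force: [-0.5, -0.5, 1.3]
gripper_width: 0.998
```

```bash
python3 go.py .5467 .0373 .2225 85; python3 - <<'E'
from h import *
a=snap('side','s12.png')
cv2.imwrite('pics/h12.png',cv2.resize(a[180:260,280:380],(600,480),interpolation=2))
E
```

```text
t 32.05 pos [0.5466 0.039  0.2337] yaw 85.0 q [-0.06  0.04  1.93  0.    1.18  0.02] F [-0.5 -0.5  1.3] g 0.998 zaxis [-0.002  0.    -1.   ]
offset [-1.7  0.2 11.2]
twist -0.0
```

View pics/h12.png

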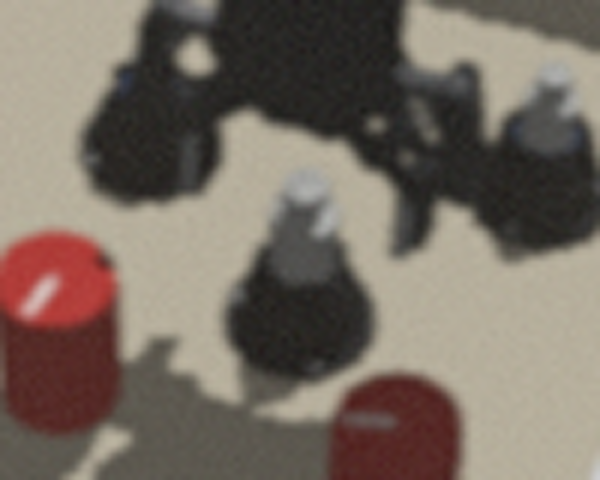

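The middle weight is a tall one, standing at crop (303,235) between the jaws. I go down 11 mm and close.

>>> {"name": "play_rows", "arguments": {"increments": [{"offset": [-1.5,0,4],"twist": 0,"grip": 1},{"offset": [-1.5,0,8],"twist": 0,"grip": 0.8},{"offset": [-1.5,0,11],"twist": 0,"grip": 0.5},{"offset": [-1.5,0,11],"twist": 0,"grip": 0.1},{"offset": [-1.5,0,11],"twist": 0,"grip": 0.1}]}}

```text
time: 32.52
tool_pos: [0.5464, 0.0359, 0.2228]
tool_rot: [-0.0, 0.738, 0.675, -0.0]
contact_force: [-0.2, 0.7, 0.3]
gripper_width: 0.452
```

>>> {"name": "play_rows", "arguments": {"increments": [{"offset": [0,0,0],"twist": 0,"grip": 0.1},{"offset": [0,0,0],"twist": 0,"grip": 0.1},{"offset": [0,0,0],"twist": 0,"grip": 0.1},{"offset": [0,0,0],"twist": 0,"grip": 0.1}]}}

```text
time: 32.85
tool_pos: [0.5467, 0.0359, 0.2233]
tool_rot: [0.0, 0.738, 0.675, 0.0]
contact_force: [-0.3, 0.2, 1.5]
gripper_width: 0.328
```

```bash
python3 go.py
```

```text
t 32.85 pos [0.5467 0.0359 0.2233] yaw 84.85 q [-0.07  0.06  1.93 -0.    1.15  0.02] F [-0.3  0.2  1.5] g 0.328 zaxis [ 0.001 -0.    -1.   ]
```

>>> {"name": "play_rows", "arguments": {"increments": [{"offset": [0,0,-5],"twist": 0,"grip": 0.1},{"offset": [0,0,-15],"twist": 0,"grip": 0.1},{"offset": [0,0,-40],"twist": 0,"grip": 0.1},{"offset": [0,0,-75],"twist": 0,"grip": 0.1},{"offset": [0,0,-110],"twist": 0,"grip": 0.1}]}}

```text
time: 33.27
tool_pos: [0.5457, 0.0361, 0.3331]
tool_rot: [-0.001, 0.738, 0.675, -0.001]
contact_force: [1.0, 0.5, -1.2]
gripper_width: 0.329
```

```bash
python3 go.py .529 -.336 .33 85.3; python3 - <<'E'
from h import *
for c in('side','top'):
  manip.grab_frame(c)
  for q in('weight_50','pan','balance'): print(c,q,[(w(c,d['xyz']).round(4).tolist(),round(d['p'],2)) for d in manip.tip_of(q,c)])
E
```

```text
t 33.27 pos [0.5457 0.0361 0.3331] yaw 84.86 q [-0.07 -0.08  1.86  0.    1.36  0.02] F [ 1.   0.5 -1.2] g 0.329 zaxis [-0.003  0.    -1.   ]
offset [-372.1   16.8    3.1]
twist -0.008
side weight_50 [([0.5465, 0.0348, 0.1513], 0.73), ([0.6462, -0.0444, 0.0374], 0.48), ([0.4596, -0.0675, 0.0465], 0.42)]
side pan [([0.5309, -0.2896, 0.083], 0.8)]
side balance [([0.4823, -0.2871, -0.0032], 0.82)]
top weight_50 [([0.4601, -0.062, 0.0382], 0.61), ([0.5392, 0.3159, 0.0057], 0.46)]
top pan [([0.5285, -0.2908, 0.0862], 0.73), ([0.3607, -0.0607, 0.0027], 0.57), ([0.5302, 0.238, 0.0077], 0.53)]
top balance [([0.5402, 0.3191, 0.0051], 0.69)]
```

>>> {"name": "play_rows", "arguments": {"increments": [{"offset": [-37,2,0],"twist": 0,"grip": 0.1},{"offset": [-74,3,0],"twist": 0,"grip": 0.1},{"offset": [-112,5,0],"twist": 0,"grip": 0.1},{"offset": [-149,7,0],"twist": 0,"grip": 0.1},{"offset": [-186,8,0],"twist": 0,"grip": 0.1}]}}

```text
time: 34.08
tool_pos: [0.5371, -0.1514, 0.3311]
tool_rot: [-0.001, 0.738, 0.675, -0.001]
contact_force: [0.6, 0.6, -1.8]
gripper_width: 0.33
```

>>> {"name": "play_rows", "arguments": {"increments": [{"offset": [-37,2,0],"twist": 0,"grip": 0.1},{"offset": [-74,3,0],"twist": 0,"grip": 0.1},{"offset": [-112,5,0],"twist": 0,"grip": 0.1},{"offset": [-149,7,0],"twist": 0,"grip": 0.1},{"offset": [-186,8,0],"twist": 0,"grip": 0.1}]}}

```text
time: 34.5
tool_pos: [0.5283, -0.3376, 0.3308]
tool_rot: [-0.002, 0.738, 0.675, -0.0]
contact_force: [0.4, 0.0, -2.6]
gripper_width: 0.327
```

>>> {"name": "play_rows", "arguments": {"increments": [{"offset": [0,0,10],"twist": 0,"grip": 0.1},{"offset": [0,0,30],"twist": 0,"grip": 0.1},{"offset": [0,0,45],"twist": 0,"grip": 0.1},{"offset": [0,0,52],"twist": 0,"grip": 0.1},{"offset": [0,0,52],"twist": 0,"grip": 0.1}]}}

```text
time: 34.92
tool_pos: [0.528, -0.335, 0.2767]
tool_rot: [-0.004, 0.738, 0.675, -0.0]
contact_force: [-0.2, -0.5, -2.3]
gripper_width: 0.334
```

```bash
python3 go.py .529 -.336 .266 85.3; python3 - <<'E'
from h import *
a=snap('side','s13.png');manip.grab_frame('top')
for c in('side','top'): print(c,[(w(c,d['xyz']).round(4).tolist(),round(d['p'],2)) for d in manip.tip_of('weight_50',c)])
E
```

```text
t 34.92 pos [ 0.528  -0.335   0.2767] yaw 84.85 q [-0.68  0.16  1.72  0.    1.27 -0.59] F [-0.2 -0.5 -2.3] g 0.334 zaxis [-0.006  0.005 -1.   ]
offset [-1.   1.1 10.7]
twist -0.008
side [([0.5302, -0.3331, 0.0957], 0.69), ([0.6454, -0.0424, 0.0366], 0.51), ([0.4588, -0.0669, 0.043], 0.44)]
top [([0.4617, -0.0631, 0.0414], 0.65), ([0.6357, -0.0433, 0.0409], 0.48)]
```

>>> {"name": "play_rows", "arguments": {"increments": [{"offset": [0,0,3],"twist": 0,"grip": 0.1},{"offset": [0,0,6],"twist": 0,"grip": 0.1},{"offset": [0,0,8],"twist": 0,"grip": 0.1},{"offset": [0,0,9],"twist": 0,"grip": 0.1},{"offset": [0,0,9],"twist": 0,"grip": 0.1}]}}

```text
time: 35.53
tool_pos: [0.5289, -0.3358, 0.2714]
tool_rot: [-0.0, 0.738, 0.675, -0.0]
contact_force: [0.2, 0.7, -2.3]
gripper_width: 0.331
```

>>> {"name": "play_rows", "arguments": {"increments": [{"offset": [0,0,0.5],"twist": 0,"grip": 0.1},{"offset": [0,0,1],"twist": 0,"grip": 0.1},{"offset": [0,0,1.5],"twist": 0,"grip": 0.1},{"offset": [0,0,1.5],"twist": 0,"grip": 0.1}]}}

```text
time: 35.87
tool_pos: [0.529, -0.336, 0.2703]
tool_rot: [-0.0, 0.738, 0.675, -0.0]
contact_force: [0.5, -0.4, -1.3]
gripper_width: 0.335
```

>>> {"name": "play_rows", "arguments": {"increments": [{"offset": [0,0,1],"twist": 0,"grip": 0.1},{"offset": [0,0,2],"twist": 0,"grip": 0.1},{"offset": [0,0,2.5],"twist": 0,"grip": 0.1},{"offset": [0,0,2.5],"twist": 0,"grip": 0.1}]}}

```text
time: 36.2
tool_pos: [0.529, -0.3359, 0.2676]
tool_rot: [-0.0, 0.738, 0.675, -0.0]
contact_force: [-0.3, -0.5, -1.8]
gripper_width: 0.326
```

>>> {"name": "play_rows", "arguments": {"increments": [{"offset": [0,0,0.5],"twist": 0,"grip": 0.1},{"offset": [0,0,1],"twist": 0,"grip": 0.1},{"offset": [0,0,1],"twist": 0,"grip": 0.1}]}}

```text
time: 36.45
tool_pos: [0.529, -0.3359, 0.2668]
tool_rot: [-0.0, 0.738, 0.675, -0.0]
contact_force: [0.0, -0.6, -2.4]
gripper_width: 0.33
```

>>> {"name": "play_rows", "arguments": {"increments": [{"offset": [0,0,0.5],"twist": 0,"grip": 0.1},{"offset": [0,0,1],"twist": 0,"grip": 0.1},{"offset": [0,0,1],"twist": 0,"grip": 0.1}]}}

```text
time: 36.7
tool_pos: [0.5291, -0.336, 0.2663]
tool_rot: [0.0, 0.738, 0.675, -0.0]
contact_force: [0.1, 0.4, 0.4]
gripper_width: 0.334
```

>>> {"name": "play_rows", "arguments": {"increments": [{"offset": [0,0,0.5],"twist": 0,"grip": 0.1},{"offset": [0,0,1],"twist": 0,"grip": 0.1},{"offset": [0,0,1],"twist": 0,"grip": 0.1}]}}

```text
time: 36.95
tool_pos: [0.5292, -0.3361, 0.2663]
tool_rot: [0.0, 0.738, 0.675, -0.0]
contact_force: [-2.9, 1.6, 6.0]
gripper_width: 0.329
```

Touchdown is exactly at the predicted height. I release gently and rise.

>>> {"name": "play_rows", "arguments": {"increments": [{"offset": [0,0,-1],"twist": 0,"grip": 0.1},{"offset": [0,0,-1],"twist": 0,"grip": 0.4},{"offset": [0,0,-1],"twist": 0,"grip": 0.5},{"offset": [0,0,-1],"twist": 0,"grip": 0.6},{"offset": [0,0,-1],"twist": 0,"grip": 0.7}]}}

```text
time: 37.37
tool_pos: [0.5291, -0.336, 0.2657]
tool_rot: [0.0, 0.738, 0.675, 0.0]
contact_force: [0.1, 0.6, 0.7]
gripper_width: 0.697
```

>>> {"name": "play_rows", "arguments": {"increments": [{"offset": [0,0,-10],"twist": 0,"grip": 0.7},{"offset": [0,0,-25],"twist": 0,"grip": 0.7},{"offset": [0,0,-50],"twist": 0,"grip": 0.7},{"offset": [0,0,-80],"twist": 0,"grip": 1},{"offset": [0,0,-80],"twist": 0,"grip": 1}]}}

```text
time: 37.78
tool_pos: [0.5305, -0.337, 0.3543]
tool_rot: [0.006, 0.738, 0.675, 0.001]
contact_force: [0.0, -0.3, 0.6]
gripper_width: 0.957
```

```bash
python3 go.py .4635 -.067 .30 85; python3 - <<'E'
from h import *
a=snap('side','s14.png');b=manip.grab_frame('top')
for c in('side','top'): print(c,[(w(c,d['xyz']).round(4).tolist(),round(d['p'],2)) for d in manip.tip_of('weight_50',c)])
E
```

```text
t 37.78 pos [ 0.5305 -0.337   0.3543] yaw 84.86 q [-0.68  0.09  1.66  0.    1.38 -0.59] F [ 0.  -0.3  0.6] g 0.957 zaxis [ 0.01  -0.008 -1.   ]
offset [263.3 -91.4  51.6]
twist -0.002
side [([0.6465, -0.042, 0.0379], 0.58), ([0.5328, -0.3341, 0.0887], 0.56), ([0.4615, -0.0663, 0.0446], 0.52), ([0.3732, -0.2137, 0.0741], 0.4)]
top [([0.5296, -0.3385, 0.0886], 0.61), ([0.4582, -0.0629, 0.0392], 0.58), ([0.6365, -0.0453, 0.0426], 0.48)]
```

>>> {"name": "play_rows", "arguments": {"increments": [{"offset": [38,-13,0],"twist": 0,"grip": 1},{"offset": [76,-26,0],"twist": 0,"grip": 1},{"offset": [114,-39,0],"twist": 0,"grip": 1},{"offset": [152,-53,0],"twist": 0,"grip": 1},{"offset": [190,-66,0],"twist": 0,"grip": 1}]}}

```text
time: 38.4
tool_pos: [0.4791, -0.1391, 0.3439]
tool_rot: [-0.002, 0.738, 0.674, -0.001]
contact_force: [0.8, 0.5, 0.4]
gripper_width: 1.001
```

>>> {"name": "play_rows", "arguments": {"increments": [{"offset": [37,-13,10],"twist": 0,"grip": 1},{"offset": [73,-25,20],"twist": 0,"grip": 1},{"offset": [73,-25,50],"twist": 0,"grip": 1},{"offset": [73,-25,50],"twist": 0,"grip": 1},{"offset": [73,-25,50],"twist": 0,"grip": 1}]}}

```text
time: 38.82
tool_pos: [0.4609, -0.0653, 0.2933]
tool_rot: [-0.003, 0.738, 0.675, -0.002]
contact_force: [-0.7, -0.2, 0.4]
gripper_width: 1.0
```

```bash
python3 go.py .4625 -.067 .2225 85
```

```text
t 38.82 pos [ 0.4609 -0.0653  0.2933] yaw 84.9 q [-0.3  -0.24  2.08 -0.    1.31 -0.21] F [-0.7 -0.2  0.4] g 1.0 zaxis [-0.006  0.001 -1.   ]
offset [-1.6  2.2 70.8]
twist -0.002
```

>>> {"name": "play_rows", "arguments": {"increments": [{"offset": [-1,1,20],"twist": 0,"grip": 1},{"offset": [-1,1,40],"twist": 0,"grip": 1},{"offset": [-1,1,58],"twist": 0,"grip": 1},{"offset": [-1,1,58],"twist": 0,"grip": 1},{"offset": [-1,1,58],"twist": 0,"grip": 1}]}}

```text
time: 39.23
tool_pos: [0.4631, -0.0679, 0.238]
tool_rot: [-0.001, 0.739, 0.674, -0.0]
contact_force: [0.3, 0.7, 0.2]
gripper_width: 1.001
```

```bash
python3 go.py .4628 -.067 .2225 85; python3 - <<'E'
from h import *
a=snap('side','s15.png');b=snap('top','t15.png')
cv2.imwrite('pics/h15.png',np.hstack([cv2.resize(a[110:240,300:440],(400,371),interpolation=2),cv2.resize(b[160:290,330:470],(400,371),interpolation=2)]))
E
```

```text
t 39.23 pos [ 0.4631 -0.0679  0.238 ] yaw 84.76 q [-0.3  -0.16  2.11 -0.    1.19 -0.21] F [0.3 0.7 0.2] g 1.001 zaxis [-0.001  0.    -1.   ]
offset [ 0.9 -0.4 15.5]
twist -0.004
```

View pics/h15.png

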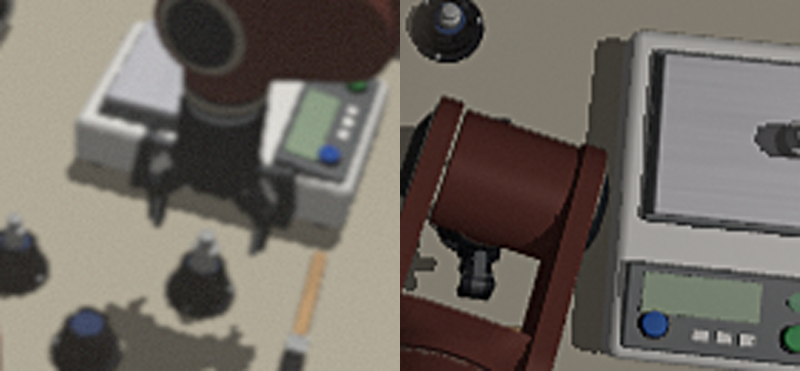

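The near weight stands at crop (207,255), midway between the jaws. I go down 15 mm and close.

>>> {"name": "play_rows", "arguments": {"increments": [{"offset": [0,0,6],"twist": 0,"grip": 1},{"offset": [0,0,12],"twist": 0,"grip": 0.8},{"offset": [0,0,15],"twist": 0,"grip": 0.5},{"offset": [0,0,15],"twist": 0,"grip": 0.1},{"offset": [0,0,15],"twist": 0,"grip": 0.1}]}}

```text
time: 39.75
tool_pos: [0.4628, -0.0668, 0.2225]
tool_rot: [-0.0, 0.738, 0.675, -0.0]
contact_force: [-0.3, -1.5, -0.0]
gripper_width: 0.454
```

>>> {"name": "play_rows", "arguments": {"increments": [{"offset": [0,0,0],"twist": 0,"grip": 0.1},{"offset": [0,0,0],"twist": 0,"grip": 0.1},{"offset": [0,0,0],"twist": 0,"grip": 0.1},{"offset": [0,0,0],"twist": 0,"grip": 0.1}]}}

```text
time: 40.08
tool_pos: [0.4631, -0.067, 0.2232]
tool_rot: [0.0, 0.738, 0.675, 0.0]
contact_force: [0.6, 0.1, 1.4]
gripper_width: 0.265
```

```bash
python3 go.py
```

```text
t 40.08 pos [ 0.4631 -0.067   0.2232] yaw 84.85 q [-0.3  -0.14  2.12  0.    1.16 -0.21] F [0.6 0.1 1.4] g 0.265 zaxis [ 0.001 -0.    -1.   ]
```

>>> {"name": "play_rows", "arguments": {"increments": [{"offset": [0,0,-5],"twist": 0,"grip": 0.05},{"offset": [0,0,-15],"twist": 0,"grip": 0.05},{"offset": [0,0,-40],"twist": 0,"grip": 0.05},{"offset": [0,0,-75],"twist": 0,"grip": 0.05},{"offset": [0,0,-110],"twist": 0,"grip": 0.05}]}}

```text
time: 40.5
tool_pos: [0.4622, -0.0667, 0.3336]
tool_rot: [-0.001, 0.738, 0.675, -0.001]
contact_force: [0.9, -0.3, -1.1]
gripper_width: 0.261
```

```bash
python3 go.py .533 -.291 .33 85.3
```

```text
t 40.5 pos [ 0.4622 -0.0667  0.3336] yaw 84.85 q [-0.3  -0.29  2.04  0.    1.39 -0.21] F [ 0.9 -0.3 -1.1] g 0.261 zaxis [-0.002  0.001 -1.   ]
offset [-217.    90.6    3.3]
twist -0.008
```

>>> {"name": "play_rows", "arguments": {"increments": [{"offset": [-36,15,0],"twist": 0,"grip": 0.05},{"offset": [-72,30,0],"twist": 0,"grip": 0.05},{"offset": [-108,45,0],"twist": 0,"grip": 0.05},{"offset": [-144,60,0],"twist": 0,"grip": 0.05},{"offset": [-180,75,0],"twist": 0,"grip": 0.05}]}}

```text
time: 40.92
tool_pos: [0.5217, -0.2547, 0.3338]
tool_rot: [0.0, 0.738, 0.675, 0.0]
contact_force: [0.2, 0.1, -0.1]
gripper_width: 0.266
```

>>> {"name": "play_rows", "arguments": {"increments": [{"offset": [-37,15,0],"twist": 0,"grip": 0.05},{"offset": [-37,15,20],"twist": 0,"grip": 0.05},{"offset": [-37,15,40],"twist": 0,"grip": 0.05},{"offset": [-37,15,52],"twist": 0,"grip": 0.05},{"offset": [-37,15,52],"twist": 0,"grip": 0.05}]}}

```text
time: 41.33
tool_pos: [0.5319, -0.2904, 0.2773]
tool_rot: [-0.003, 0.738, 0.675, -0.001]
contact_force: [-0.9, 0.4, -1.7]
gripper_width: 0.262
```

>>> {"name": "play_rows", "arguments": {"increments": [{"offset": [0,0,3],"twist": 0,"grip": 0.05},{"offset": [0,0,6],"twist": 0,"grip": 0.05},{"offset": [0,0,8],"twist": 0,"grip": 0.05},{"offset": [0,0,8],"twist": 0,"grip": 0.05},{"offset": [0,0,8],"twist": 0,"grip": 0.05}]}}

```text
time: 41.75
tool_pos: [0.5333, -0.291, 0.2737]
tool_rot: [0.001, 0.738, 0.675, 0.0]
contact_force: [-0.4, -0.0, -1.1]
gripper_width: 0.268
```

```bash
python3 go.py .533 -.291 .2662 85.3; python3 - <<'E'
from h import *
a=snap('side','s16.png')
for c in('side',): print(c,[(w(c,d['xyz']).round(4).tolist(),round(d['p'],2)) for d in manip.tip_of('weight_50',c)])
E
```

```text
t 41.75 pos [ 0.5333 -0.291   0.2737] yaw 84.87 q [-0.62  0.13  1.76 -0.    1.25 -0.53] F [-0.4 -0.  -1.1] g 0.268 zaxis [ 0.001 -0.001 -1.   ]
offset [ 0.  -0.3  7.5]
twist -0.007
side [([0.3575, -0.0578, -0.0048], 0.66), ([0.6427, -0.0435, 0.0353], 0.52), ([0.5406, 0.3226, 0.0036], 0.52), ([0.533, -0.3367, 0.0858], 0.49), ([0.5301, -0.2929, 0.0936], 0.47)]
```

>>> {"name": "play_rows", "arguments": {"increments": [{"offset": [0,0,2],"twist": 0,"grip": 0.05},{"offset": [0,0,4],"twist": 0,"grip": 0.05},{"offset": [0,0,5],"twist": 0,"grip": 0.05},{"offset": [0,0,5],"twist": 0,"grip": 0.05},{"offset": [0,0,5],"twist": 0,"grip": 0.05}]}}

```text
time: 42.27
tool_pos: [0.533, -0.2911, 0.2676]
tool_rot: [-0.0, 0.738, 0.675, -0.0]
contact_force: [0.3, -0.7, -1.6]
gripper_width: 0.257
```

>>> {"name": "play_rows", "arguments": {"increments": [{"offset": [0,0,0.5],"twist": 0,"grip": 0.05},{"offset": [0,0,1],"twist": 0,"grip": 0.05},{"offset": [0,0,1.5],"twist": 0,"grip": 0.05},{"offset": [0,0,1.5],"twist": 0,"grip": 0.05}]}}

```text
time: 42.6
tool_pos: [0.5331, -0.2912, 0.2663]
tool_rot: [0.0, 0.738, 0.675, -0.0]
contact_force: [-0.2, 1.2, -0.5]
gripper_width: 0.26
```

>>> {"name": "play_rows", "arguments": {"increments": [{"offset": [0,0,0.5],"twist": 0,"grip": 0.05},{"offset": [0,0,1],"twist": 0,"grip": 0.05},{"offset": [0,0,1],"twist": 0,"grip": 0.05}]}}

```text
time: 42.85
tool_pos: [0.5332, -0.2912, 0.2663]
tool_rot: [0.0, 0.738, 0.675, -0.0]
contact_force: [-2.2, 0.6, 4.4]
gripper_width: 0.263
```

>>> {"name": "play_rows", "arguments": {"increments": [{"offset": [0,0,-0.5],"twist": 0,"grip": 0.1},{"offset": [0,0,-0.5],"twist": 0,"grip": 0.35},{"offset": [0,0,-0.5],"twist": 0,"grip": 0.45},{"offset": [0,0,-0.5],"twist": 0,"grip": 0.55},{"offset": [0,0,-0.5],"twist": 0,"grip": 0.65}]}}

```text
time: 43.27
tool_pos: [0.5331, -0.2911, 0.2656]
tool_rot: [-0.0, 0.738, 0.675, -0.0]
contact_force: [-0.2, -0.5, -0.1]
gripper_width: 0.644
```

>>> {"name": "play_rows", "arguments": {"increments": [{"offset": [0,0,-10],"twist": 0,"grip": 0.7},{"offset": [0,0,-25],"twist": 0,"grip": 0.7},{"offset": [0,0,-50],"twist": 0,"grip": 0.7},{"offset": [0,0,-75],"twist": 0,"grip": 1},{"offset": [0,0,-75],"twist": 0,"grip": 1}]}}

```text
time: 43.68
tool_pos: [0.5345, -0.2921, 0.3482]
tool_rot: [0.005, 0.738, 0.675, 0.001]
contact_force: [0.5, -0.7, 0.9]
gripper_width: 0.951
```

```bash
python3 go.py .6405 -.0405 .335 85; python3 - <<'E'
from h import *
a=snap('side','s17.png');b=manip.grab_frame('top')
for c in('side','top'): print(c,[(w(c,d['xyz']).round(4).tolist(),round(d['p'],2)) for d in manip.tip_of('weight_50',c)])
E
```

```text
t 43.68 pos [ 0.5345 -0.2921  0.3482] yaw 84.86 q [-0.62  0.05  1.71  0.    1.37 -0.53] F [ 0.5 -0.7  0.9] g 0.951 zaxis [ 0.009 -0.006 -1.   ]
offset [260.1  82.9  12.6]
twist -0.003
side [([0.5285, -0.29, 0.0841], 0.63), ([0.644, -0.045, 0.0382], 0.62), ([0.5522, 0.3964, 0.0039], 0.57), ([0.5325, -0.3384, 0.0829], 0.56)]
top [([0.6371, -0.0444, 0.0435], 0.46)]
```

>>> {"name": "play_rows", "arguments": {"increments": [{"offset": [38,12,0],"twist": 0,"grip": 1},{"offset": [76,24,0],"twist": 0,"grip": 1},{"offset": [114,36,0],"twist": 0,"grip": 1},{"offset": [152,48,0],"twist": 0,"grip": 1},{"offset": [190,61,0],"twist": 0,"grip": 1}]}}

```text
time: 44.3
tool_pos: [0.6107, -0.1056, 0.3388]
tool_rot: [-0.001, 0.738, 0.674, -0.001]
contact_force: [1.8, -0.3, 0.6]
gripper_width: 1.001
```

>>> {"name": "play_rows", "arguments": {"increments": [{"offset": [37,12,0],"twist": 0,"grip": 1},{"offset": [70,22,15],"twist": 0,"grip": 1},{"offset": [70,22,45],"twist": 0,"grip": 1},{"offset": [70,22,45],"twist": 0,"grip": 1},{"offset": [70,22,45],"twist": 0,"grip": 1}]}}

```text
time: 44.72
tool_pos: [0.6377, -0.0392, 0.2919]
tool_rot: [-0.003, 0.738, 0.675, -0.003]
contact_force: [0.7, 0.1, 0.4]
gripper_width: 1.004
```

```bash
python3 go.py .6405 -.0412 .2225 85
```

```text
t 44.72 pos [ 0.6377 -0.0392  0.2919] yaw 84.89 q [-0.18  0.18  1.67 -0.    1.3  -0.09] F [0.7 0.1 0.4] g 1.004 zaxis [-0.008  0.001 -1.   ]
offset [-1.8  3.5 69.4]
twist -0.002
```

>>> {"name": "play_rows", "arguments": {"increments": [{"offset": [-1.5,2,20],"twist": 0,"grip": 1},{"offset": [-1.5,2,40],"twist": 0,"grip": 1},{"offset": [-1.5,2,56],"twist": 0,"grip": 1},{"offset": [-1.5,2,56],"twist": 0,"grip": 1},{"offset": [-1.5,2,56],"twist": 0,"grip": 1}]}}

```text
time: 45.13
tool_pos: [0.6406, -0.0424, 0.24]
tool_rot: [-0.0, 0.739, 0.674, -0.0]
contact_force: [0.3, -0.0, -0.0]
gripper_width: 1.007
```

```bash
python3 go.py .6405 -.0412 .2222 85
```

```text
t 45.13 pos [ 0.6406 -0.0424  0.24  ] yaw 84.76 q [-0.18  0.24  1.69 -0.    1.21 -0.09] F [ 0.3 -0.  -0. ] g 1.007 zaxis [-0.001  0.    -1.   ]
offset [ 1.2 -0.2 17.8]
twist -0.004
```

>>> {"name": "play_rows", "arguments": {"increments": [{"offset": [0.5,0,7],"twist": 0,"grip": 1},{"offset": [0.5,0,14],"twist": 0,"grip": 0.8},{"offset": [0.5,0,18],"twist": 0,"grip": 0.5},{"offset": [0.5,0,18],"twist": 0,"grip": 0.05},{"offset": [0.5,0,18],"twist": 0,"grip": 0.05}]}}

```text
time: 45.55
tool_pos: [0.6409, -0.0408, 0.2217]
tool_rot: [-0.0, 0.738, 0.675, -0.0]
contact_force: [0.2, -0.2, 1.1]
gripper_width: 0.454
```

>>> {"name": "play_rows", "arguments": {"increments": [{"offset": [0,0,0],"twist": 0,"grip": 0.05},{"offset": [0,0,0],"twist": 0,"grip": 0.05},{"offset": [0,0,0],"twist": 0,"grip": 0.05},{"offset": [0,0,0],"twist": 0,"grip": 0.05}]}}

```text
time: 45.88
tool_pos: [0.6413, -0.0408, 0.2225]
tool_rot: [0.0, 0.738, 0.675, 0.0]
contact_force: [0.9, -0.5, 2.1]
gripper_width: 0.196
```

```bash
python3 go.py
```

```text
t 45.88 pos [ 0.6413 -0.0408  0.2225] yaw 84.86 q [-0.18  0.26  1.7  -0.    1.18 -0.09] F [ 0.9 -0.5  2.1] g 0.196 zaxis [ 0.001 -0.    -1.   ]
```

The opening of 0.196 matches the 20 mm body of the 50 g weight. Lifting.

>>> {"name": "play_rows", "arguments": {"increments": [{"offset": [0,0,-5],"twist": 0,"grip": 0},{"offset": [0,0,-15],"twist": 0,"grip": 0},{"offset": [0,0,-40],"twist": 0,"grip": 0},{"offset": [0,0,-75],"twist": 0,"grip": 0},{"offset": [0,0,-110],"twist": 0,"grip": 0}]}}

```text
time: 46.3
tool_pos: [0.6404, -0.0407, 0.3324]
tool_rot: [-0.001, 0.738, 0.675, -0.001]
contact_force: [1.4, -0.1, 0.4]
gripper_width: 0.199
```

```bash
python3 go.py .537 -.245 .33 85.3
```

```text
t 46.3 pos [ 0.6404 -0.0407  0.3324] yaw 84.86 q [-0.18  0.14  1.64  0.    1.36 -0.09] F [ 1.4 -0.1  0.4] g 0.199 zaxis [-0.003  0.    -1.   ]
offset [-212.8  -84.6    2.6]
twist -0.008
```

>>> {"name": "play_rows", "arguments": {"increments": [{"offset": [-36,-14,0],"twist": 0,"grip": 0},{"offset": [-72,-28,0],"twist": 0,"grip": 0},{"offset": [-108,-43,0],"twist": 0,"grip": 0},{"offset": [-144,-57,0],"twist": 0,"grip": 0},{"offset": [-180,-71,0],"twist": 0,"grip": 0}]}}

```text
time: 46.72
tool_pos: [0.553, -0.2149, 0.333]
tool_rot: [0.001, 0.738, 0.675, 0.0]
contact_force: [0.3, 0.3, -0.6]
gripper_width: 0.197
```

>>> {"name": "play_rows", "arguments": {"increments": [{"offset": [-33,-13,0],"twist": 0,"grip": 0},{"offset": [-33,-13,20],"twist": 0,"grip": 0},{"offset": [-33,-13,40],"twist": 0,"grip": 0},{"offset": [-33,-13,52],"twist": 0,"grip": 0},{"offset": [-33,-13,52],"twist": 0,"grip": 0}]}}

```text
time: 47.13
tool_pos: [0.537, -0.2448, 0.2767]
tool_rot: [-0.003, 0.738, 0.675, -0.001]
contact_force: [-0.1, -0.6, -2.6]
gripper_width: 0.197
```

>>> {"name": "play_rows", "arguments": {"increments": [{"offset": [0,0,3],"twist": 0,"grip": 0},{"offset": [0,0,6],"twist": 0,"grip": 0},{"offset": [0,0,8],"twist": 0,"grip": 0},{"offset": [0,0,8],"twist": 0,"grip": 0},{"offset": [0,0,8],"twist": 0,"grip": 0}]}}

```text
time: 47.55
tool_pos: [0.5386, -0.2453, 0.2725]
tool_rot: [0.0, 0.738, 0.675, 0.0]
contact_force: [0.7, -0.6, -0.1]
gripper_width: 0.195
```

```bash
python3 go.py .537 -.245 .2655 85.3
```

```text
t 47.55 pos [ 0.5386 -0.2453  0.2725] yaw 84.88 q [-0.55  0.09  1.8  -0.    1.25 -0.46] F [ 0.7 -0.6 -0.1] g 0.195 zaxis [ 0.001 -0.001 -1.   ]
offset [ 0.1 -1.6  7. ]
twist -0.007
```

>>> {"name": "play_rows", "arguments": {"increments": [{"offset": [0,0,2],"twist": 0,"grip": 0},{"offset": [0,0,4],"twist": 0,"grip": 0},{"offset": [0,0,5],"twist": 0,"grip": 0},{"offset": [0,0,5],"twist": 0,"grip": 0},{"offset": [0,0,5],"twist": 0,"grip": 0}]}}

```text
time: 47.97
tool_pos: [0.5382, -0.2454, 0.2667]
tool_rot: [-0.0, 0.738, 0.675, -0.0]
contact_force: [-0.3, 0.3, 0.2]
gripper_width: 0.199
```

>>> {"name": "play_rows", "arguments": {"increments": [{"offset": [0,0,0.5],"twist": 0,"grip": 0},{"offset": [0,0,1],"twist": 0,"grip": 0},{"offset": [0,0,1.5],"twist": 0,"grip": 0},{"offset": [0,0,1.5],"twist": 0,"grip": 0}]}}

```text
time: 48.3
tool_pos: [0.5383, -0.2455, 0.2656]
tool_rot: [0.0, 0.738, 0.675, 0.0]
contact_force: [-0.7, 0.2, 1.5]
gripper_width: 0.201
```

>>> {"name": "play_rows", "arguments": {"increments": [{"offset": [0,0,0.4],"twist": 0,"grip": 0},{"offset": [0,0,0.8],"twist": 0,"grip": 0},{"offset": [0,0,0.8],"twist": 0,"grip": 0}]}}

```text
time: 48.55
tool_pos: [0.5383, -0.2455, 0.2655]
tool_rot: [0.0, 0.738, 0.675, -0.0]
contact_force: [-2.7, 1.5, 5.1]
gripper_width: 0.199
```

>>> {"name": "play_rows", "arguments": {"increments": [{"offset": [0,0,-0.5],"twist": 0,"grip": 0.1},{"offset": [0,0,-0.5],"twist": 0,"grip": 0.25},{"offset": [0,0,-0.5],"twist": 0,"grip": 0.35},{"offset": [0,0,-0.5],"twist": 0,"grip": 0.45},{"offset": [0,0,-0.5],"twist": 0,"grip": 0.6}]}}

```text
time: 48.97
tool_pos: [0.5382, -0.2454, 0.2648]
tool_rot: [-0.0, 0.738, 0.675, -0.0]
contact_force: [0.4, -0.2, 0.2]
gripper_width: 0.573
```

>>> {"name": "play_rows", "arguments": {"increments": [{"offset": [0,0,-10],"twist": 0,"grip": 0.6},{"offset": [0,0,-25],"twist": 0,"grip": 0.6},{"offset": [0,0,-45],"twist": 0,"grip": 0.6},{"offset": [0,0,-65],"twist": 0,"grip": 0.6},{"offset": [0,-35,-70],"twist": 0,"grip": 0.3}]}}

```text
time: 49.38
tool_pos: [0.5067, -0.2433, 0.3404]
tool_rot: [0.005, 0.738, 0.675, 0.002]
contact_force: [-0.5, -0.1, 1.2]
gripper_width: 0.473
```

```bash
python3 go.py .3655 -.337 .32 85; python3 - <<'E'
from h import *
a=snap('side','s18.png');b=snap('top','t18.png')
for c in('side','top'): print(c,[(w(c,d['xyz']).round(4).tolist(),round(d['p'],2)) for d in manip.tip_of('weight_50',c)],[(w(c,d['xyz']).round(4).tolist(),round(d['p'],2)) for d in manip.tip_of('lid_tray',c)])
cv2.imwrite('pics/h18.png',np.hstack([cv2.resize(a[100:370,240:440],(400,540),interpolation=2),cv2.resize(b[130:300,150:480],(400,206),interpolation=2) if 0 else np.vstack([cv2.resize(b[130:300,150:480],(400,206),interpolation=2),cv2.resize(b[165:295,390:500],(400,334)[:2],interpolation=2)])]))
E
```

```text
t 49.38 pos [ 0.5067 -0.2433  0.3404] yaw 84.96 q [-0.58 -0.05  1.83  0.    1.36 -0.49] F [-0.5 -0.1  1.2] g 0.473 zaxis [ 0.009 -0.005 -1.   ]
offset [-105.6 -132.6   19.6]
twist -0.001
side [([0.5403, -0.2497, 0.0798], 0.59), ([0.5359, -0.3375, 0.0871], 0.5), ([0.5331, -0.2914, 0.0823], 0.47)] [([0.5356, 0.3187, 0.002], 0.59), ([0.5514, 0.3946, 0.0044], 0.31)]
top [] [([0.5335, 0.319, -0.0008], 0.6), ([0.55, 0.3919, 0.0066], 0.43)]
```

View pics/h18.png

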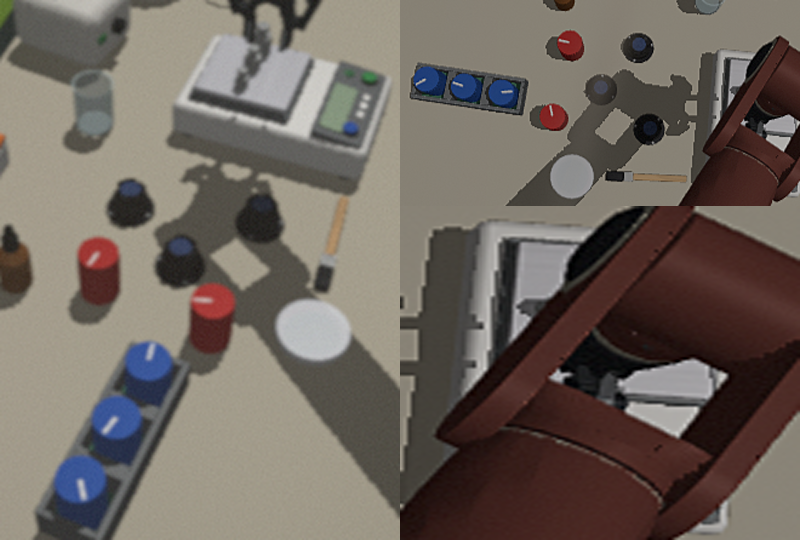

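All canisters are empty and the three lids sit in the tray, at (148,370), (117,430) and (80,490). The three weights stand on the pan. Now the green key, with the gripper shut.

>>> {"name": "play_rows", "arguments": {"increments": [{"offset": [-25,-32,0],"twist": 0,"grip": 0},{"offset": [-50,-64,0],"twist": 0,"grip": 0},{"offset": [-75,-95,0],"twist": 0,"grip": 0},{"offset": [-100,-125,0],"twist": 0,"grip": 0},{"offset": [-107,-133,10],"twist": 0,"grip": 0}]}}

```text
time: 50.1
tool_pos: [0.3593, -0.3396, 0.327]
tool_rot: [0.002, 0.739, 0.673, -0.001]
contact_force: [0.4, 0.2, 0.6]
gripper_width: 0.001
```

>>> {"name": "play_rows", "arguments": {"increments": [{"offset": [0,0,20],"twist": 0,"grip": 0},{"offset": [0,0,40],"twist": 0,"grip": 0},{"offset": [0,0,55],"twist": 0,"grip": 0},{"offset": [0,0,60],"twist": 0,"grip": 0},{"offset": [0,0,60],"twist": 0,"grip": 0}]}}

```text
time: 50.52
tool_pos: [0.3613, -0.3364, 0.263]
tool_rot: [-0.002, 0.738, 0.675, 0.0]
contact_force: [-0.1, -0.6, -0.2]
gripper_width: -0.001
```

```bash
python3 go.py .365 -.339 .25 85
```

```text
t 50.52 pos [ 0.3613 -0.3364  0.263 ] yaw 84.87 q [-0.9  -0.13  2.04  0.    1.24 -0.81] F [-0.1 -0.6 -0.2] g -0.001 zaxis [-0.002  0.003 -1.   ]
offset [-2.3  3.9 13. ]
twist -0.002
```

>>> {"name": "play_rows", "arguments": {"increments": [{"offset": [-2,3.5,4],"twist": 0,"grip": 0},{"offset": [-2,3.5,8],"twist": 0,"grip": 0},{"offset": [-2,3.5,11],"twist": 0,"grip": 0},{"offset": [-2,3.5,11],"twist": 0,"grip": 0}]}}

```text
time: 50.85
tool_pos: [0.3648, -0.3392, 0.254]
tool_rot: [-0.0, 0.738, 0.675, 0.0]
contact_force: [-0.3, 0.9, 0.4]
gripper_width: 0.003
```

>>> {"name": "play_rows", "arguments": {"increments": [{"offset": [0,0,2],"twist": 0,"grip": 0},{"offset": [0,0,4],"twist": 0,"grip": 0},{"offset": [0,0,6],"twist": 0,"grip": 0},{"offset": [0,0,7],"twist": 0,"grip": 0},{"offset": [0,0,7],"twist": 0,"grip": 0}]}}

```text
time: 51.27
tool_pos: [0.3647, -0.3393, 0.2473]
tool_rot: [0.0, 0.738, 0.675, 0.0]
contact_force: [-0.2, 0.2, 2.9]
gripper_width: -0.002
```

```bash
python3 go.py .365 -.339 .245 85
```

```text
t 51.27 pos [ 0.3647 -0.3393  0.2473] yaw 84.85 q [-0.9  -0.1   2.04  0.    1.2  -0.81] F [-0.2  0.2  2.9] g -0.002 zaxis [ 0. -0. -1.]
offset [0.4 0.3 2.3]
twist -0.003
```

>>> {"name": "play_rows", "arguments": {"increments": [{"offset": [0,0,1],"twist": 0,"grip": 0},{"offset": [0,0,2],"twist": 0,"grip": 0},{"offset": [0,0,3],"twist": 0,"grip": 0},{"offset": [0,0,3.5],"twist": 0,"grip": 0},{"offset": [0,0,3.5],"twist": 0,"grip": 0}]}}

```text
time: 51.68
tool_pos: [0.3649, -0.3395, 0.2453]
tool_rot: [-0.0, 0.738, 0.675, -0.0]
contact_force: [-3.2, 4.5, 11.5]
gripper_width: -0.001
```

>>> {"name": "play_rows", "arguments": {"increments": [{"offset": [0,0,1],"twist": 0,"grip": 0},{"offset": [0,0,1],"twist": 0,"grip": 0},{"offset": [0,0,1],"twist": 0,"grip": 0}]}}

```text
time: 51.93
tool_pos: [0.365, -0.3396, 0.2452]
tool_rot: [-0.0, 0.738, 0.675, -0.0]
contact_force: [-4.8, 5.8, 16.7]
gripper_width: -0.001
```

The green key is fully down: same depth and 17 N against the stop, as with the blue one. Retreating, then a last look.

>>> {"name": "play_rows", "arguments": {"increments": [{"offset": [0,0,-10],"twist": 0,"grip": 0},{"offset": [0,0,-30],"twist": 0,"grip": 0},{"offset": [0,0,-60],"twist": 0,"grip": 0},{"offset": [0,0,-95],"twist": 0,"grip": 0},{"offset": [0,0,-130],"twist": 0,"grip": 0}]}}

```text
time: 52.35
tool_pos: [0.3642, -0.3388, 0.3727]
tool_rot: [-0.001, 0.738, 0.675, 0.0]
contact_force: [0.7, -0.3, 0.7]
gripper_width: 0.003
```

>>> {"name": "play_rows", "arguments": {"increments": [{"offset": [0,0,0],"twist": 0,"grip": 0},{"offset": [0,0,0],"twist": 0,"grip": 0},{"offset": [0,0,0],"twist": 0,"grip": 0}]}}

```text
time: 52.6
tool_pos: [0.3644, -0.339, 0.3718]
tool_rot: [-0.0, 0.738, 0.675, -0.0]
contact_force: [-0.1, 0.7, 0.1]
gripper_width: 0.005
```

```bash
python3 go.py; python3 - <<'E'
from h import *
a=snap('side','s19.png');b=snap('top','t19.png')
cv2.imwrite('pics/h19.png',np.hstack([cv2.resize(a[100:370,240:440],(400,540),interpolation=2),np.vstack([cv2.resize(a[105:205,320:440],(400,333),interpolation=2),cv2.resize(b[130:300,150:480],(400,207),interpolation=2)])]))
E
```

```text
t 52.6 pos [ 0.3644 -0.339   0.3718] yaw 84.85 q [-0.9  -0.24  1.94 -0.    1.44 -0.81] F [-0.1  0.7  0.1] g 0.005 zaxis [-0.001  0.001 -1.   ]
```

View pics/h19.png

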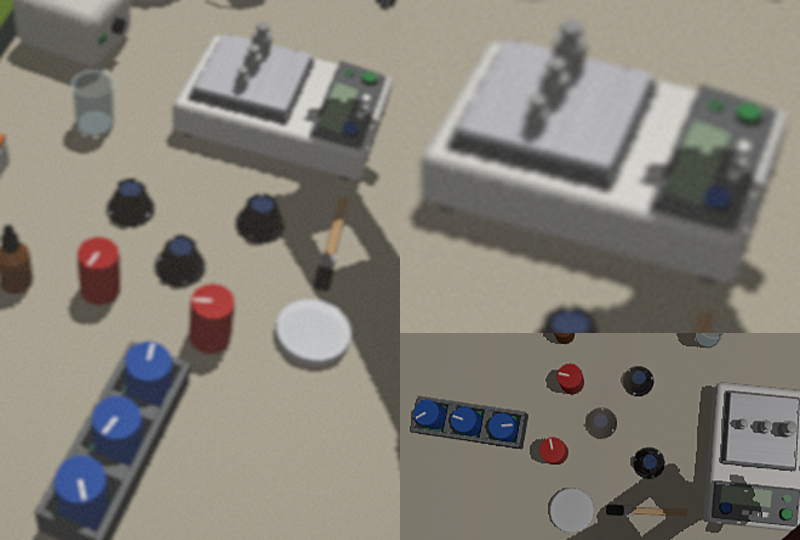

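The last picture shows all three weights upright on the pan, at crop (535,115), (552,85) and (570,45). The three lids are flat in the tray, and the dropper bottle and beaker have not moved. Handing in.

```bash
python3 -c "
from plant import manip
print(manip.job_done())"
```

```text
the job is handed in; nothing more can be done
None
```

The load check is done and handed in at about 53 s on the robot's clock; no verdict was reported.

- **Keys:** I pressed the blue key to its stop (about 17 N) with the pan empty. After all three weights stood on the pan, I pressed the green key to the same depth and force.
- **Lids:** All three canisters were closed. I twisted each lid about 80° anticlockwise, lifted it off and set it rim down in its own well. The white stripe confirmed the turn on the first two lids. I judged the third by its free lift.
- **Weights:** I set down the 200 g, 100 g and 50 g weights at about 4–6 N, at the predicted pan height.

The last pictures show the three weights upright on the pan, well inside its edges, and the three lids flat in the tray. The red caps, bottle and beaker were not moved, and nothing was touching the robot. I saw no knock to the tray. No check failed; the two cameras differed by 2–4 mm here and there, within the well clearance.

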